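# Hold the analyser over a pair of glass cabochons on the strain viewer

### The job

Check the finished pair of glass cabochons for strain: set them flat side down, one in each round cut-out of the black mask on the strain viewer, lowering each one in rather than letting it fall. Then pick up the framed filter (the analyser), carry it clear over the rod rest to the viewer and finish while still holding it there in the fingers, not put down: level, right way up, steady, centred over the mask with its long sides parallel to the mask's, about a centimetre above the glass. It must never touch the glass or the viewer, and leave the rods and everything else on the bench as they are.

Things in the scene. Friction and masses are not known exactly. Their poses are not given: they have to be found in the camera images.
- cab_a: Finished glass cabochon: round dome of plain green glass, 30 mm diameter, 17 mm high, flat underside (1.5 mm bevel round it), straight side up to 11 mm, domed above; about 26 g. Starts on the pale pad. Origin at the centre of its underside, z up through the dome. Both cabochons are alike; either may go in either cut-out.
- cab_b: Finished glass cabochon: round dome of plain green glass, 30 mm diameter, 17 mm high, flat underside (1.5 mm bevel round it), straight side up to 11 mm, domed above; about 26 g. Starts on the pale pad. Origin at the centre of its underside, z up through the dome. Both cabochons are alike; either may go in either cut-out.
- viewer: Strain viewer: flat grey light box fixed to the bench, 200 mm (its x) by 140 mm (its y), pale polariser sheet on top at 32 mm height, and fixed on the sheet a black mask plate, 150 mm (x, its long side) by 90 mm (y) and 4 mm thick (top at 36 mm). Two through cut-outs of 34 mm diameter, 60 mm apart along x. Origin at the centre of its underside.
- viewer_hole0 (a point): Centre of one cut-out, at its floor (the polariser sheet), 4 mm below the mask's top. A seated cabochon stands 13 mm above the mask's top.
- viewer_hole1 (a point): Centre of the other cut-out, at its floor, 4 mm below the mask's top.
- viewer_mask (a point): Centre of the mask's top face; axes as the viewer's (x along the mask's long side). The tops of seated cabochons are 13 mm above it.
- analyser: The analyser: see-through dark filter in a flat aluminium frame, 130 mm (its x) by 74 mm (its y), 5 mm thick, window 116 x 60 mm, with a cranked handle to its -x. About 90 g. Starts flat on the bench. Origin at the centre of the frame's underside, z up (the handle side is the upper side). The handle may point either way along the mask when it is held there. The balance point is on the centre line, about 40 mm from the origin towards the handle.
- analyser_grip (a point): Where to grip the analyser: on its raised wooden handle, 112 mm from the origin towards -x and 30 mm above the frame's underside (the handle's mid height). The handle is 18 mm wide (along y), 18 mm high (from 21 to 39 mm), and runs from 85 to 175 mm from the origin along -x.
- rack: Rod rest fixed to the bench between the pad and the viewer: two upright steel combs, 200 mm apart along its x, on a foot 240 x 80 mm; the combs' teeth end 97 mm above the bench and three loose glass rods lie across them along x (rod tops at 93 mm). Origin at the centre of its underside.
- rod0: Loose glass rod, 8 mm diameter, 300 mm long, lying along its x axis in a notch of the rod rest. Origin at its middle, on its axis. Leave alone.
- rod1: Loose glass rod, 8 mm diameter, 300 mm long, lying along its x axis in a notch of the rod rest. Origin at its middle, on its axis. Leave alone.
- rod2: Loose glass rod, 8 mm diameter, 300 mm long, lying along its x axis in a notch of the rod rest. Origin at its middle, on its axis. Leave alone.
- pad: Pale flat ceramic-board pad fixed to the bench, 190 mm (x) by 90 mm (y), 6 mm thick, on which the two cabochons and a bead lie in a row along x, in any order, about 60 mm apart. Origin at the centre of its underside.
- bead: Barrel bead of the same glass, with a bore: 20 mm diameter, 22 mm high, standing on the pad in the row with the cabochons. Origin at the centre of its underside. Leave alone.
- paddle: Graphite paddle lying beside the analyser: solid dark block 78 x 55 x 9 mm (no window) with a straight round wooden handle (13 mm) to its -x, reaching 165 mm from its origin. It and the analyser may swap places. Origin at the centre of the block's underside. Leave alone.
- jar: Clear glass jar with a steel cap, 52 mm diameter, 75 mm high, at the far side. Origin under its centre. Leave alone.
- press_base: Lower half of a brass bead press, 60 x 40 x 18 mm with two upright steel pins (tops at 40 mm), at the far side. Origin under its centre. Leave alone.
Things that resemble listed ones, but are neither listed nor needed, are in the scene too. Leave any pink look-alike of the cab_a alone. What is shaped like the cab_b but brown is not meant.

How it is judged:
By the outcome, as a careful person would: the job done as asked, in the order asked, and still so for the second after the job is handed in, while the arm keeps its last pose, push and grip.
It also fails if it takes over 72 s, if anything falls off the work surface, if the arm or the gripper's body presses on something with over 40 N, if the wrist force passes 120 N, or if a joint passes its speed limit or range.

### The arm

A 6-joint arm with a two-finger parallel gripper is mounted at the origin on the work surface. World frame = base frame: x ahead of the robot, y to its left, z up, the work surface at z = 0. Lengths are in m, angles in rad, forces in N, time in s.
With the tool pointing down it reaches from about 0.325 to 0.85 m from the base axis. Payload 4.4 kg.
Tool frame: the origin (TCP) lies at the very end of the fingers, on their centre line; the grasp point (between the pads) lies 19 mm behind it; z points along the fingers, y is the direction in which the jaws open and shut (so a half turn about z gives the same grasp; the last joint's range is limited). The gripper opens to 94 mm and grips with 3 to 60 N. Pads are 16 mm wide; open, the fingers measure 119 mm over their backs; the gripper's body (75 mm by 177 mm) begins 78 mm behind the grasp point.
Start: joints at [-1.405, 0.207, 1.542, -0, 1.393, -0.15], TCP at [0.179, -0.546, 0.205] pointing down, gripper open.
Joint ranges: [-2.73, 2.73], [-0.86, 2.22], [0.23, 2.46], [-1.11, 4.25], [0.08, 2.63], [-2.82, 2.82]. Speed limits (rad/s): [2.79, 2.79, 3.14, 3.14, 3.14, 3.14].

### API

Orientations are given as a unit quaternion [w, x, y, z].
In Python, from workcell import robot, imaging gives the robot as it stands.
- The arm moves only by the tool apply_moves, never from a script. Its argument "rows" is a list of rows, each an object of numbers: "x", "y", "z": the shift along the tool's x, y, z in mm; "wx", "wy", "wz": the turn, a rotation vector about the tool's x, y, z in rad; "hand": the finger opening in mm, from 0 to 94. A call has 1 to 12 rows; each row is the pose to reach, as a shift and turn from the pose commanded when the call began, along the tool's axes at that moment; what a row does not reach only later rows make up. A row lasts 1/8 s, in which the tool goes at most 62.5 mm and 10.7 degrees, less where a joint would pass 70% of its speed; a pose out of reach is approached as far as the arm can. A call with a gripper value outside its range is refused whole. The fingers move at their own pace and stop on an object; the grip force is fixed at half the most. Time passes only in rows, so rows that repeat a pose let the fingers close. It gives the time, the measured TCP pose, the force and the opening at its end, in the units of the state.
- robot.get_state(): the state, without advancing time (a new reading comes with each control period).
- imaging.camera(name): name is "scene" or "top" or "wrist"; returns a dict with "color" (400x640x3 uint8, red, green, blue), "range_z" (400x640 float32, m along the optical axis (not along the pixel's ray), 0 where there is no reading), "fx", "fy", "cx", "cy" (pixels), "rvec" (rotation vector, rad) and "tvec" (3), from world to camera coordinates, as OpenCV has them. Camera axes: x right, y down, z forward; pixel columns grow to the right and rows downward; lengths in m; the calibration is good to about 2 mm. A picture is of the moment at which its call begins.
- robot.job_done(): hands the job in, once; it reports no verdict.
Trained networks look in the newest picture that a camera, given by its name, has taken for a name from the list of things; names that differ only in an ending like _2 or _b are one class to them, and where a whole thing is asked for, a point or a joint stands for the part that bears it (a point fixed in the world has none). Each returns a list of dicts, best first, with "p" (0 to 1); they miss things now and then, are a little off and sometimes report something else, mostly with a low value. They report only what shows in the picture. A call takes as long as a camera call. They do not tell look-alikes from the thing itself.
- imaging.search_frame(camera, thing): "position" ([x, y, z] in m, in world coordinates, good to about 4 mm: the middle of the surface that is visible of it).
- imaging.trace(camera, thing): "region" (400x640 bool, what is visible of it).
The state is a dict: "time": time; "q": joint angles; "qvel": joint speeds; "effort": joint torques, N m; "eef_pos": TCP position; "tcp_rot": TCP orientation; "ft_force": force on the tool from outside, world axes, zero at the start; "ft_torque": the same for the moment, N m; "opening": finger opening in m.
Only numpy, scipy, OpenCV 4.12 (cv2) and the standard library are available. Lean on these libraries where they do the work, as an engineer would, in place of code of your own. Each camera call takes 0.05 s, during which the arm holds its last target.

## Working session

There is one attempt and no reset: what is moved stays moved. The work goes in short steps, Python scripts to look and compute and a tool call to move; the robot and the scene stay as the last step left them, time stands still between calls to the robot, and variables do not carry over. Pictures are saved under pics/ and viewed, and the job is handed in when it is done.

Besides the shell and the picture viewer there is one more tool, called as name([rows], argument=value, ...), one row to a line, values as JSON. apply_moves: Moves the arm, as the interface text tells. Its arguments: {"type":"object","properties":{"rows":{"type":"array","items":{"type":"object","properties":{"x":{"type":"number"},"y":{"type":"number"},"z":{"type":"number"},"wx":{"type":"number"},"wy":{"type":"number"},"wz":{"type":"number"},"hand":{"type":"number"}}}}},"required":["rows"]}

```bash
mkdir -p pics; ls; cat > h.py <<'E'
import numpy as np, cv2
from workcell import robot, imaging
def cam(n,save=None):
    c=imaging.camera(n)
    if save: cv2.imwrite('pics/'+save,c['color'][:,:,::-1])
    np.savez('last_'+n+'.npz',**c)
    return c
def load(n): return dict(np.load('last_'+n+'.npz'))
def pts(c):
    z=c['range_z'].astype(float); v,u=np.indices(z.shape)
    P=np.stack([(u-c['cx'])/c['fx']*z,(v-c['cy'])/c['fy']*z,z],-1)
    R=cv2.Rodrigues(np.array(c['rvec'],float))[0]
    W=(P-np.array(c['tvec']).ravel())@R
    W[z==0]=np.nan
    return W
def onplane(c,u,v,h):
    R=cv2.Rodrigues(np.array(c['rvec'],float))[0]; t=np.array(c['tvec']).ravel()
    o=-R.T@t; d=R.T@np.array([(u-c['cx'])/c['fx'],(v-c['cy'])/c['fy'],1.])
    return o+d*(h-o[2])/d[2]
E
python3 - <<'E'
from h import *
s=robot.get_state(); print(s)
for n in ['top','scene','wrist']:
    c=cam(n,n+'0.png'); R=cv2.Rodrigues(np.array(c['rvec'],float))[0]
    print(n,c['fx'],c['cx'],c['cy'],-R.T@np.array(c['tvec']).ravel(),R[2])
E
```

```text
pics
{'time': 0.0, 'q': array([-1.40446682e+00,  2.07430705e-01,  1.54292173e+00, -1.35764890e-06,
        1.39348930e+00, -1.50490585e-01]), 'qvel': array([-0.0006055 ,  0.00056977,  0.00058691, -0.00170142, -0.00096529,
       -0.00116855]), 'effort': array([ 4.43101480e-04, -3.70875943e+01, -2.81419659e+01,  6.97134901e-02,
        3.60039028e-02, -1.67924172e-04]), 'eef_pos': array([ 0.17900025, -0.5455929 ,  0.20430002]), 'tcp_rot': array([-1.12449663e-03,  9.87478701e-01,  1.57748378e-01, -9.57365945e-06]), 'ft_force': array([-0.3515196 ,  0.90341536, -0.70921753]), 'ft_torque': array([ 0.04485662, -0.00202046, -0.01764049]), 'opening': 0.09391639785197047}
top 387.5601578748037 321.8249009753605 191.63894544358195 [ 0.51454559 -0.06161053  0.97604257] [ 0.09803852  0.01248306 -0.99510433]
scene 411.77141475381086 324.0596353441795 199.12029294051035 [ 1.03626957 -0.07309928  0.82269547] [-0.51717331  0.01760387 -0.85569964]
wrist 338.2805226496713 319.05191463503354 201.30668016433572 [ 0.25758046 -0.51972038  0.38395287] [-0.27055965 -0.08595524 -0.95885827]
```

View pics/top0.png

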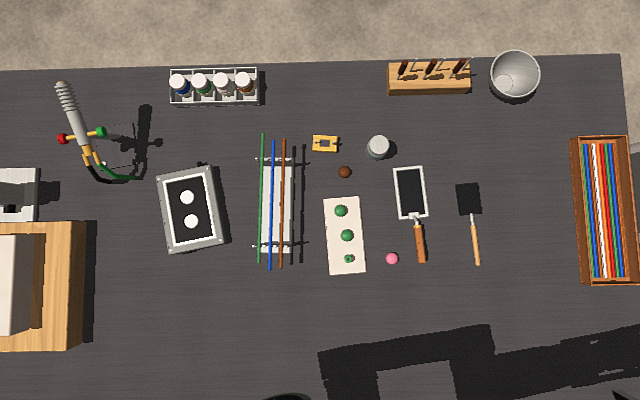

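View pics/scene0.png

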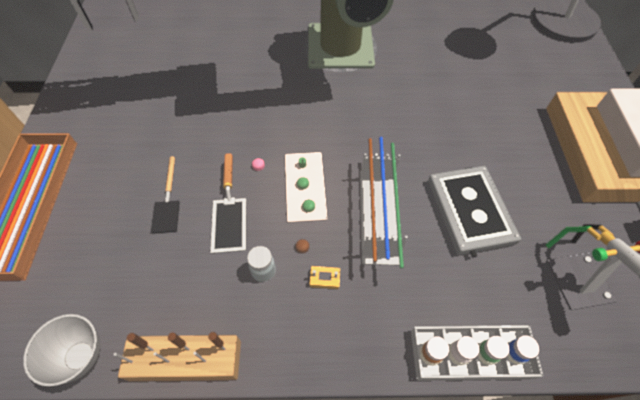

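View pics/wrist0.png

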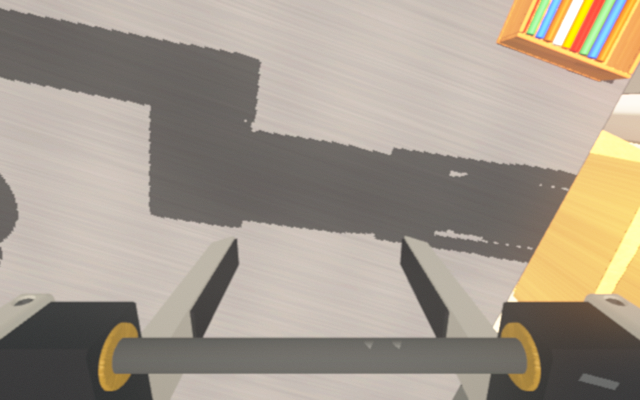

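The top view shows green domes at (340,211) and (347,235), with the bored bead at (349,258). The look-alikes are pink (392,258) and brown (345,172). The analyser, with its window, is at (410,193), and the solid paddle is at (469,198). I'll use the two green domes and the framed filter, and measure them now.

```bash
python3 - <<'E'
from h import *
c=load('top'); W=pts(c); I=c['color']
cv2.imwrite('pics/crop1.png',cv2.resize(I[140:290,230:500][:,:,::-1],None,fx=2.9,fy=2.9,interpolation=cv2.INTER_CUBIC))
cv2.imwrite('pics/crop2.png',cv2.resize(I[140:270,140:300][:,:,::-1],None,fx=4,fy=4,interpolation=cv2.INTER_CUBIC))
for n in ['top','scene']:
  cc=load(n);WW=pts(cc);
  hsv=cv2.cvtColor(cc['color'],cv2.COLOR_RGB2HSV)
  g=((hsv[...,0]>45)&(hsv[...,0]<85)&(hsv[...,1]>80)).astype(np.uint8)
  k,l,st,ce=cv2.connectedComponentsWithStats(g)
  for i in range(1,k):
    if st[i,4]>25:
      m=l==i; p=WW[m]; print(n,st[i],ce[i].round(1),np.nanmedian(p,0).round(4),np.nanmax(p[:,2]).round(4))
for u,v in [(200,170),(192,165),(163,178),(208,240),(190,197),(400,172),(395,215),(420,240),(340,200),(330,150),(470,200),(474,240),(270,200)]:
  print(u,v,W[v,u].round(4))
for n in ['cab_a','viewer','viewer_mask','analyser','analyser_grip','rack','rod0','pad','bead']:
  try:
    for q in ['top','scene']: print(n,q,[(round(d['p'],2),np.round(d['position'],3)) for d in imaging.search_frame(q,n)[:4]])
  except Exception as e: print(n,e)
E
```

```text
top [196  80  15  14  66] [205.1  88.5] [0.8709 0.2339 0.0389] 0.0444
top [ 95 126  12  11 100] [101.  131.4] [0.7413 0.4308 0.149 ] 0.1563
top [257 133   7 130 400] [260.1 197.6] [0.5905 0.0915 0.092 ] 0.0972
top [604 143  16 134 481] [611.3 210.3] [ 0.5444 -0.7596  0.013 ] 0.018
top [581 144  14 134 313] [587.2 210.2] [ 0.551  -0.7007  0.013 ] 0.0178
top [ 96 163  39  17 184] [115. 173.] [0.6593 0.4413 0.0734] 0.1171
top [335 205  11  11 100] [339.9 210.3] [ 0.562  -0.0933  0.0211] 0.0243
top [341 230  12  11 102] [346.4 235. ] [ 0.5006 -0.1067  0.0211] 0.0257
top [345 255   7   8  41] [348.  258.3] [ 0.4452 -0.1092  0.0272] 0.0303
scene [391 143  12 124 275] [396.9 207. ] [0.62   0.0912 0.0927] 0.0965
scene [  0 146  39  90 266] [ 18.7 189.4] [ 0.5153 -0.7591  0.0143] 0.0193
scene [299 179   9   6  33] [303.3 180.9] [ 0.5027 -0.105   0.0225] 0.0256
scene [305 201   9   7  29] [309.8 203.4] [ 0.5639 -0.0885  0.0225] 0.0272
scene [546 225  45  23 222] [566.8 233.5] [0.662  0.441  0.0664] 0.1172
scene [593 248  15  13 154] [599.8 254. ] [0.7461 0.4313 0.1483] 0.1559
200 170 [0.6686 0
[... 1093 characters left out ...]
 0.003])), (0.67, array([0.57 , 0.276, 0.033]))]
analyser_grip scene [(0.8, array([ 0.592, -0.271,  0.002])), (0.25, array([0.59 , 0.276, 0.028]))]
rack top [(0.98, array([0.583, 0.07 , 0.005]))]
rack scene [(0.62, array([0.58 , 0.065, 0.002]))]
rod0 top [(0.93, array([0.576, 0.043, 0.088])), (0.67, array([0.573, 0.067, 0.092])), (0.58, array([0.59 , 0.094, 0.09 ]))]
rod0 scene [(0.94, array([0.599, 0.07 , 0.09 ])), (0.72, array([0.616, 0.095, 0.092])), (0.71, array([0.601, 0.044, 0.092]))]
pad top [(0.66, array([ 0.492, -0.099,  0.008]))]
pad scene [(0.55, array([ 0.518, -0.1  ,  0.008]))]
bead top []
bead scene [(0.51, array([ 0.449, -0.112,  0.026])), (0.51, array([0.591, 0.277, 0.029]))]
```

```bash
ls pics
```

```text
crop1.png
crop2.png
scene0.png
top0.png
wrist0.png
```

View pics/crop1.png

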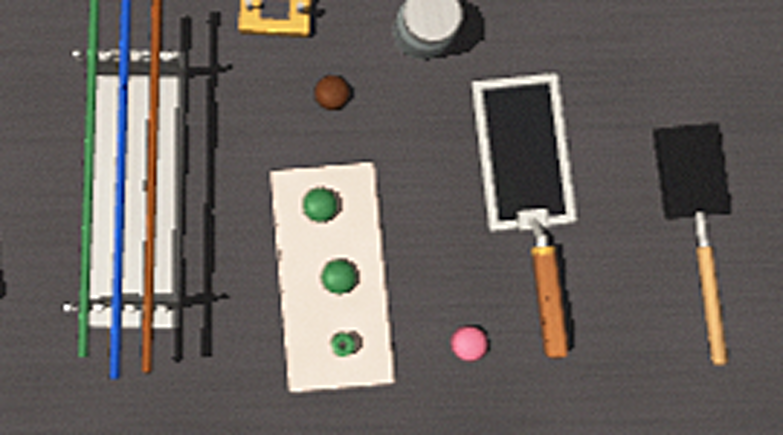

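View pics/crop2.png

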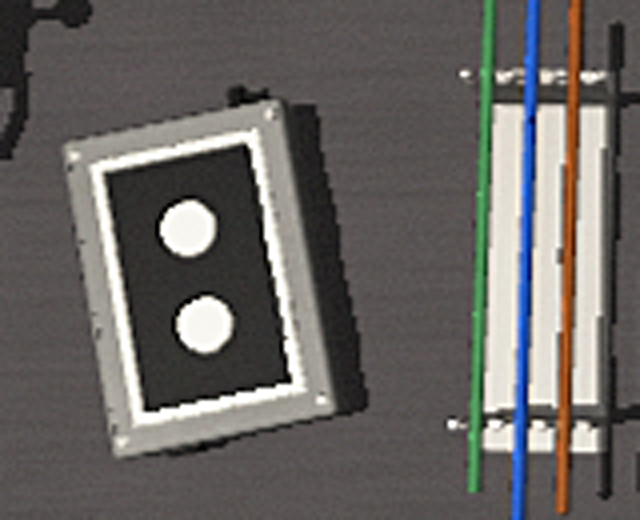

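The crops confirm it: two green domes at the far and middle positions on the pad, with the bored bead nearest the robot. The analyser is the framed one, with its handle towards the robot. Next I'll move over the pad for a wrist look.

```bash
cat >> h.py <<'E'
from scipy.spatial.transform import Rotation as Ro
def Rt(s): 
    q=s['tcp_rot']; return Ro.from_quat([q[1],q[2],q[3],q[0]])
def down(psi):
    x=np.array([np.cos(psi),np.sin(psi),0]); z=np.array([0,0,-1.]); return Ro.from_matrix(np.stack([x,np.cross(z,x),z],1))
def to(xyz,psi_deg,R=None):
    s=robot.get_state(); R0=Rt(s); d=R0.inv().apply(np.array(xyz)-s['eef_pos'])*1000
    R=R if R is not None else down(np.radians(psi_deg)); w=(R0.inv()*R).as_rotvec()
    print('shift',d.round(1),'w',w.round(4),'t',round(s['time'],2))
def st():
    s=robot.get_state(); M=Rt(s).as_matrix(); print('t',round(s['time'],2),'pos',s['eef_pos'].round(4),'psi',np.degrees(np.arctan2(M[1,0],M[0,0])).round(2),'z',M[:,2].round(4),'F',s['ft_force'].round(2),'T',s['ft_torque'].round(3),'op',round(s['opening'],4),'q',s['q'].round(2))
E
python3 - <<'E'
from h import *
to([.53,-.1,.2],8); st()
E
```

```text
shift [ 472.5 -314.9    5.5] w [0.     0.     0.1771] t 1.05
t 1.05 pos [ 0.1791 -0.5464  0.2055] psi 18.15 z [-0. -0. -1.] F [0.05 0.23 0.84] T [ 0.047  0.035 -0.057] op 0.0941 q [-1.4   0.21  1.54 -0.    1.39 -0.15]
```

apply_moves([
  {"x": 472,"y": -315,"z": 5,"wz": 0.177},
  {"x": 472,"y": -315,"z": 5,"wz": 0.177},
  {"x": 472,"y": -315,"z": 5,"wz": 0.177},
  {"x": 472,"y": -315,"z": 5,"wz": 0.177},
  {"x": 472,"y": -315,"z": 5,"wz": 0.177},
  {"x": 472,"y": -315,"z": 5,"wz": 0.177},
  {"x": 472,"y": -315,"z": 5,"wz": 0.177},
  {"x": 472,"y": -315,"z": 5,"wz": 0.177},
  {"x": 472,"y": -315,"z": 5,"wz": 0.177},
  {"x": 472,"y": -315,"z": 5,"wz": 0.177},
  {"x": 472,"y": -315,"z": 5,"wz": 0.177},
  {"x": 472,"y": -315,"z": 5,"wz": 0.177},
])

```text
validation failed for argument at $.ro...
```

```bash
python3 - <<'E'
from h import *
c=cam('wrist','w1.png'); st()
W=pts(c); I=c['color']; hsv=cv2.cvtColor(I,cv2.COLOR_RGB2HSV)
g=((hsv[...,0]>45)&(hsv[...,0]<85)&(hsv[...,1]>80)).astype(np.uint8)
k,l,s,ce=cv2.connectedComponentsWithStats(g)
for i in range(1,k):
  if s[i,4]>60:
    m=l==i;p=W[m];print(s[i],ce[i].round(1),np.nanmedian(p,0).round(4),np.nanmax(p[:,2]).round(4))
E
```

```text
t 1.1 pos [ 0.1791 -0.5464  0.2054] psi 18.15 z [-0.  0. -1.] F [1.   0.39 0.12] T [-0.016  0.014 -0.013] op 0.0941 q [-1.4   0.21  1.54  0.    1.39 -0.15]
[526   0  21  35 155] [535.  17.] [ 0.3995 -0.697   0.0128] 0.0154
[578   0  35  55 336] [594.2  26.3] [ 0.4109 -0.7571  0.0128] 0.0163
```

View pics/w1.png

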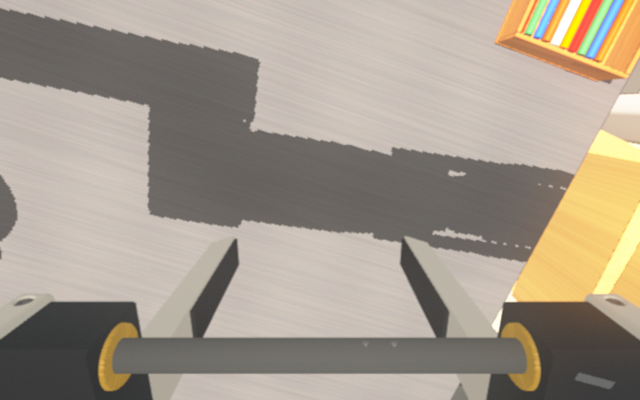

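The move was refused, so the picture is unchanged. I'll give every field and try again.

apply_moves([
  {"x": 472,"y": -315,"z": 5,"wx": 0,"wy": 0,"wz": 0.177,"hand": 94},
  {"x": 472,"y": -315,"z": 5,"wx": 0,"wy": 0,"wz": 0.177,"hand": 94},
  {"x": 472,"y": -315,"z": 5,"wx": 0,"wy": 0,"wz": 0.177,"hand": 94},
  {"x": 472,"y": -315,"z": 5,"wx": 0,"wy": 0,"wz": 0.177,"hand": 94},
  {"x": 472,"y": -315,"z": 5,"wx": 0,"wy": 0,"wz": 0.177,"hand": 94},
  {"x": 472,"y": -315,"z": 5,"wx": 0,"wy": 0,"wz": 0.177,"hand": 94},
  {"x": 472,"y": -315,"z": 5,"wx": 0,"wy": 0,"wz": 0.177,"hand": 94},
  {"x": 472,"y": -315,"z": 5,"wx": 0,"wy": 0,"wz": 0.177,"hand": 94},
  {"x": 472,"y": -315,"z": 5,"wx": 0,"wy": 0,"wz": 0.177,"hand": 94},
  {"x": 472,"y": -315,"z": 5,"wx": 0,"wy": 0,"wz": 0.177,"hand": 94},
  {"x": 472,"y": -315,"z": 5,"wx": 0,"wy": 0,"wz": 0.177,"hand": 94},
  {"x": 472,"y": -315,"z": 5,"wx": 0,"wy": 0,"wz": 0.177,"hand": 94},
])

```text
time: 2.6
eef_pos: [0.5287, -0.1013, 0.2004]
tcp_rot: [0.0, 0.998, 0.069, -0.0]
ft_force: [0.4, -0.0, -0.5]
opening: 0.094
```

```bash
cat > g.py <<'E'
from h import *
def green(c,thr=60):
  W=pts(c); I=c['color']; hsv=cv2.cvtColor(I,cv2.COLOR_RGB2HSV)
  g=((hsv[...,0]>45)&(hsv[...,0]<85)&(hsv[...,1]>80)).astype(np.uint8)
  k,l,s,ce=cv2.connectedComponentsWithStats(g)
  for i in range(1,k):
    if s[i,4]>thr:
      m=l==i;p=W[m];p=p[~np.isnan(p[:,0])]
      lo=p.min(0)[:2];hi=p.max(0)[:2]
      # sphere-ish fit: top spot centroid
      t=p[p[:,2]>np.percentile(p[:,2],60)]
      ct,r=cv2.minEnclosingCircle(p[:,:2].astype(np.float32))
      print(s[i],ce[i].round(1),'med',np.median(p,0).round(4),'zmax',np.percentile(p[:,2],98).round(4),'top',t.mean(0).round(4),'circ',np.round(ct,4),round(r,4))
E
python3 - <<'E'
from g import *
c=cam('wrist','w2.png'); st(); green(c)
E
```

```text
t 2.65 pos [ 0.5287 -0.1015  0.2004] psi 7.87 z [-4.e-04 -3.e-04 -1.e+00] F [ 0.83  0.54 -0.37] T [0.026 0.086 0.05 ] op 0.094 q [-0.35  0.13  1.64 -0.    1.37  1.08]
[  88    0   12  258 2377] [ 93.8 123.2] med [0.5692 0.0934 0.0927] zmax 0.0945 top [0.5649 0.0934 0.0936] circ [0.5271 0.1246] 0.1386
[302 136  25  26 510] [313.9 148.4] med [ 0.5623 -0.0905  0.022 ] zmax 0.0241 top [ 0.5613 -0.0911  0.0231] circ [ 0.5617 -0.0904] 0.0136
[308 193  23  24 430] [319.  204.8] med [ 0.5014 -0.1043  0.0219] zmax 0.0242 top [ 0.5002 -0.1058  0.0231] circ [ 0.5008 -0.1047] 0.0135
[307 247  16  15 167] [314.1 253.8] med [ 0.4451 -0.1067  0.028 ] zmax 0.0295 top [ 0.4436 -0.1066  0.0287] circ [ 0.4441 -0.1069] 0.0092
```

View pics/w2.png

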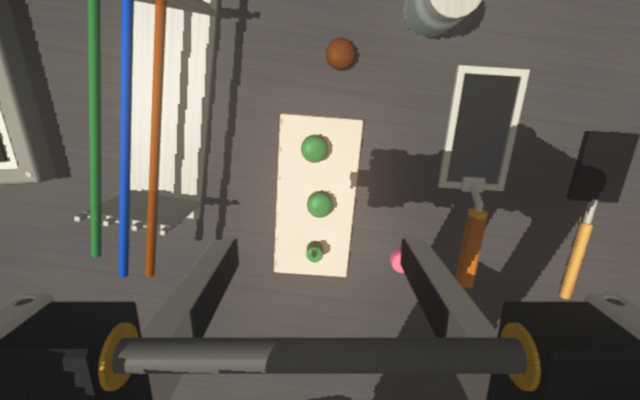

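The wrist view shows the cabochons at pixels (314,148) and (319,205), the bead at (314,254), and the pink look-alike hidden behind a finger at (398,260). The heights agree (top about 24 mm, expected 23). I'll start with the far cabochon.

```bash
python3 - <<'E'
from h import *
to([.5617,-.0905,.0600],8);to([.5617,-.0905,.0115],8)
E
```

```text
shift [ 34.2  -6.4 140.4] w [ 0.0002  0.0004 -0.0022] t 2.65
shift [ 34.3  -6.4 188.9] w [ 0.0002  0.0004 -0.0022] t 2.65
```

apply_moves([
  {"x": 34,"y": -6.4,"z": 60,"wx": 0,"wy": 0,"wz": 0,"hand": 64},
  {"x": 34,"y": -6.4,"z": 110,"wx": 0,"wy": 0,"wz": 0,"hand": 64},
  {"x": 34,"y": -6.4,"z": 145,"wx": 0,"wy": 0,"wz": 0,"hand": 64},
  {"x": 34,"y": -6.4,"z": 165,"wx": 0,"wy": 0,"wz": 0,"hand": 64},
  {"x": 34,"y": -6.4,"z": 180,"wx": 0,"wy": 0,"wz": 0,"hand": 64},
  {"x": 34,"y": -6.4,"z": 188.5,"wx": 0,"wy": 0,"wz": 0,"hand": 64},
  {"x": 34,"y": -6.4,"z": 188.5,"wx": 0,"wy": 0,"wz": 0,"hand": 64},
  {"x": 34,"y": -6.4,"z": 188.5,"wx": 0,"wy": 0,"wz": 0,"hand": 64},
])

```text
time: 3.65
eef_pos: [0.5632, -0.0893, 0.013]
tcp_rot: [0.0, 0.998, 0.07, 0.001]
ft_force: [1.0, -0.5, 0.2]
opening: 0.0642
```

```bash
python3 - <<'E'
from h import *
c=cam('wrist','w3.png'); st()
E
```

```text
t 3.7 pos [ 0.5632 -0.0893  0.013 ] psi 8.01 z [ 2.e-03 -6.e-04 -1.e+00] F [-0.06 -1.14  0.56] T [ 0.053  0.002 -0.056] op 0.0638 q [-0.31  0.42  1.7   0.    1.02  1.12]
```

View pics/w3.png

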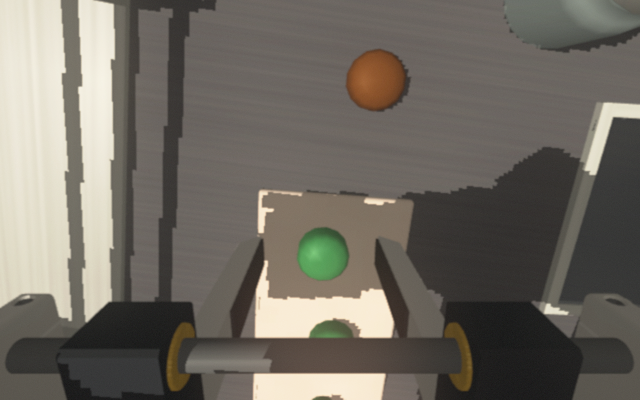

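```bash
python3 - <<'E'
from g import *
c=load('wrist'); green(c)
W=pts(c); print(W[285,290],W[300,330] )
to([.5617,-.0905,.0115],8)
R=cv2.Rodrigues(c['rvec'])[0]; s=robot.get_state(); 
p=R@s['eef_pos']+c['tvec'].ravel(); print('tcp px',c['cx']+c['fx']*p[0]/p[2],c['cy']+c['fy']*p[1]/p[2])
E
```

```text
[ 297  228   51   52 2096] [322.2 253.9] med [ 0.565  -0.0902  0.0214] zmax 0.0239 top [ 0.5618 -0.0911  0.0228] circ [ 0.5597 -0.0902] 0.0168
[310 324  36  14 263] [324.9 332.8] med [ 0.5116 -0.0989  0.0181] zmax 0.0212 top [ 0.5119 -0.1029  0.0198] circ [ 0.5086 -0.1014] 0.011
[ 0.53491675 -0.07459331  0.00729861] [ 0.52680727 -0.10077351  0.00555623]
shift [-1.7  1.   1.5] w [ 0.0009 -0.0019  0.0002] t 3.7
tcp px 319.9999496727749 250.18622089425185
```

apply_moves([
  {"x": -1.5,"y": 1,"z": 1.5,"wx": 0,"wy": 0,"wz": 0,"hand": 64},
  {"x": -1.5,"y": 1,"z": 1.5,"wx": 0,"wy": 0,"wz": 0,"hand": 40},
  {"x": -1.5,"y": 1,"z": 1.5,"wx": 0,"wy": 0,"wz": 0,"hand": 20},
  {"x": -1.5,"y": 1,"z": 1.5,"wx": 0,"wy": 0,"wz": 0,"hand": 20},
  {"x": -1.5,"y": 1,"z": 1.5,"wx": 0,"wy": 0,"wz": 0,"hand": 20},
  {"x": -1.5,"y": 1,"z": 1.5,"wx": 0,"wy": 0,"wz": 0,"hand": 20},
])

```text
time: 4.45
eef_pos: [0.5609, -0.0902, 0.0104]
tcp_rot: [0.0, 0.998, 0.07, -0.0]
ft_force: [0.3, 0.5, 0.0]
opening: 0.0286
```

```bash
python3 - <<'E'
from g import *
c=cam('wrist','w4.png'); st(); green(c); to([.53,.1,.2],8)
E
```

```text
t 4.5 pos [ 0.561  -0.0902  0.0104] psi 8.01 z [ 0.  0. -1.] F [0.79 0.28 0.68] T [-0.018  0.007  0.033] op 0.0289 q [-0.31  0.43  1.7   0.    1.01  1.12]
[ 293  226   52   53 2192] [318.6 252.2] med [ 0.5648 -0.0888  0.0214] zmax 0.0238 top [ 0.5615 -0.0894  0.0228] circ [ 0.56  -0.088] 0.0168
[309 321  40  17 498] [327.9 330.4] med [ 0.5124 -0.1016  0.0169] zmax 0.021 top [ 0.512  -0.1036  0.0193] circ [ 0.5078 -0.1027] 0.0122
shift [  -4.2 -192.6 -189.6] w [-0.     -0.      0.0001] t 4.5
```

View pics/w4.png

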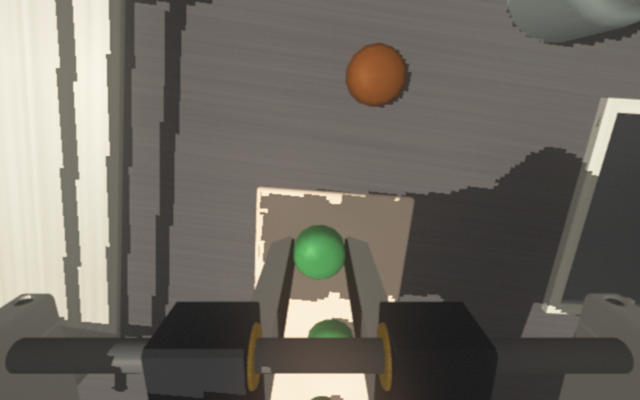

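The grip is held, but the fingertips are only 4.4 mm above the underside, which is tight for a 4 mm mask. I'll regrasp 1.8 mm higher, lift slightly and check.

apply_moves([
  {"x": 0,"y": 0,"z": 0,"wx": 0,"wy": 0,"wz": 0,"hand": 38},
  {"x": 0,"y": 0,"z": -1.8,"wx": 0,"wy": 0,"wz": 0,"hand": 38},
  {"x": 0,"y": 0,"z": -1.8,"wx": 0,"wy": 0,"wz": 0,"hand": 38},
  {"x": 0,"y": 0,"z": -1.8,"wx": 0,"wy": 0,"wz": 0,"hand": 20},
  {"x": 0,"y": 0,"z": -1.8,"wx": 0,"wy": 0,"wz": 0,"hand": 20},
  {"x": 0,"y": 0,"z": -1.8,"wx": 0,"wy": 0,"wz": 0,"hand": 20},
])

```text
time: 5.25
eef_pos: [0.561, -0.0902, 0.0123]
tcp_rot: [0.0, 0.998, 0.07, 0.0]
ft_force: [-0.3, -0.3, 1.9]
opening: 0.0281
```

```bash
python3 - <<'E'
from g import *
st(); to([.5616,-.09,.2],8); to([.575,.275,.2],8)
E
```

```text
t 5.25 pos [ 0.561  -0.0902  0.0123] psi 8.01 z [ 1.e-04 -0.e+00 -1.e+00] F [-0.27 -0.3   1.89] T [ 0.009  0.005 -0.072] op 0.0281 q [-0.31  0.42  1.7  -0.    1.02  1.12]
shift [ 7.000e-01 -1.000e-01 -1.877e+02] w [ 0.     -0.0001  0.0002] t 5.25
shift [  64.8 -359.7 -187.7] w [ 0.     -0.0001  0.0002] t 5.25
```

apply_moves([
  {"x": 0,"y": 0,"z": -6,"wx": 0,"wy": 0,"wz": 0,"hand": 20},
  {"x": 0,"y": 0,"z": -12,"wx": 0,"wy": 0,"wz": 0,"hand": 20},
  {"x": 0,"y": 0,"z": -16,"wx": 0,"wy": 0,"wz": 0,"hand": 20},
  {"x": 0,"y": 0,"z": -16,"wx": 0,"wy": 0,"wz": 0,"hand": 20},
])

```text
time: 5.75
eef_pos: [0.5614, -0.0903, 0.0289]
tcp_rot: [0.0, 0.998, 0.07, 0.001]
ft_force: [-0.2, -0.3, -0.2]
opening: 0.028
```

```bash
python3 - <<'E'
from g import *
c=cam('wrist','w5.png'); st(); green(c)
E
```

```text
t 5.8 pos [ 0.5612 -0.0902  0.0286] psi 8.01 z [ 6.e-04 -2.e-04 -1.e+00] F [-0.57  0.46  0.65] T [ 0.037 -0.014  0.025] op 0.0283 q [-0.31  0.4   1.7   0.    1.05  1.12]
[ 294  225   51   52 2136] [318.7 250.7] med [ 0.5653 -0.089   0.0381] zmax 0.0404 top [ 0.5619 -0.0899  0.0394] circ [ 0.5572 -0.0868] 0.0204
[ 308  304   43   34 1208] [328.9 322.5] med [ 0.5076 -0.1035  0.0207] zmax 0.0237 top [ 0.5042 -0.1049  0.0225] circ [ 0.5023 -0.1044] 0.0142
[308 377  14  23 196] [313.  388.4] med [ 0.4506 -0.1009  0.0165] zmax 0.0264 top [ 0.4499 -0.1006  0.022 ] circ [ 0.4493 -0.1017] 0.0061
```

View pics/w5.png

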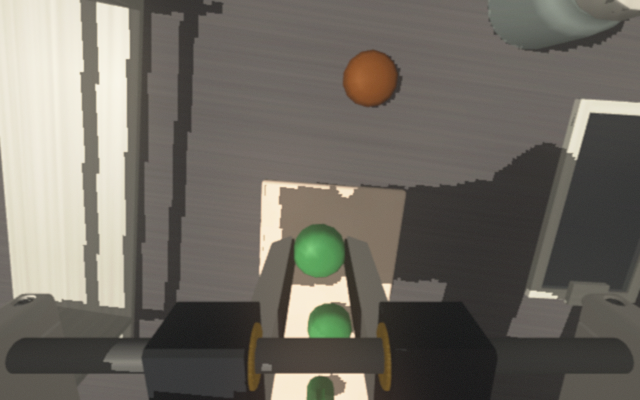

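The cabochon came up with the gripper: it rose 16.5 mm and the TCP 16.3 mm. I'll carry it high over the rods to the viewer.

apply_moves([
  {"x": 0,"y": 0,"z": -30,"wx": 0,"wy": 0,"wz": 0,"hand": 20},
  {"x": 0,"y": 0,"z": -80,"wx": 0,"wy": 0,"wz": 0,"hand": 20},
  {"x": 0,"y": 0,"z": -130,"wx": 0,"wy": 0,"wz": 0,"hand": 20},
  {"x": 5,"y": -40,"z": -170,"wx": 0,"wy": 0,"wz": 0,"hand": 20},
  {"x": 20,"y": -90,"z": -170,"wx": 0,"wy": 0,"wz": 0,"hand": 20},
  {"x": 30,"y": -140,"z": -170,"wx": 0,"wy": 0,"wz": 0,"hand": 20},
  {"x": 40,"y": -190,"z": -170,"wx": 0,"wy": 0,"wz": 0,"hand": 20},
  {"x": 50,"y": -240,"z": -170,"wx": 0,"wy": 0,"wz": 0,"hand": 20},
  {"x": 60,"y": -290,"z": -170,"wx": 0,"wy": 0,"wz": 0,"hand": 20},
  {"x": 65,"y": -330,"z": -170,"wx": 0,"wy": 0,"wz": 0,"hand": 20},
  {"x": 65,"y": -358,"z": -170,"wx": 0,"wy": 0,"wz": 0,"hand": 20},
  {"x": 65,"y": -358,"z": -170,"wx": 0,"wy": 0,"wz": 0,"hand": 20},
])

```text
time: 7.3
eef_pos: [0.5746, 0.2751, 0.1976]
tcp_rot: [0.0, 0.997, 0.072, -0.0]
ft_force: [-0.2, -0.9, -0.3]
opening: 0.0284
```

```bash
cat > v.py <<'E'
from h import *
def viewer(c):
  W=pts(c); I=c['color'].astype(int); 
  # mask plate: dark pixels with z 0.030..0.042
  br=I.max(2)
  zok=(W[...,2]>.026)&(W[...,2]<.046)&(W[...,1]>.15)&(W[...,0]>.45)&(W[...,0]<.75)
  dark=((br<75)&zok).astype(np.uint8)
  k,l,s,ce=cv2.connectedComponentsWithStats(dark)
  i=1+np.argmax(s[1:,4]); m=(l==i).astype(np.uint8)
  cn,h=cv2.findContours(m,cv2.RETR_CCOMP,cv2.CHAIN_APPROX_NONE)
  print('mask z',np.nanmedian(W[m>0][:,2]), s[i])
  H=[]
  for q,hh in zip(cn,h[0]):
    if len(q)<25: continue
    g=np.array([onplane(c,u,v,.036)[:2] for u,v in q[:,0]])
    if hh[3]>=0:
      # hole edge at mask top
      A=np.c_[2*g,np.ones(len(g))]; b=(g**2).sum(1); sol=np.linalg.lstsq(A,b,rcond=None)[0]
      r=np.sqrt(sol[2]+sol[0]**2+sol[1]**2); print('hole',q[:,0].mean(0).round(1),sol[:2].round(4),'r',r.round(4)); H.append(sol[:2])
    else:
      rr=cv2.minAreaRect((g*1000).astype(np.float32)); print('rect mm',np.round(rr[0],1),np.round(rr[1],1),round(rr[2],2))
  if len(H)==2:
    d=H[0]-H[1] if H[0][0]>H[1][0] else H[1]-H[0]
    print('dist',np.linalg.norm(d).round(4),'yaw',np.degrees(np.arctan2(d[1],d[0])).round(2),'mid',((H[0]+H[1])/2).round(4))
E
python3 - <<'E'
from v import *
c=cam('wrist','w6.png'); st(); viewer(c)
print('top'); viewer(load('top')); print('scene'); viewer(load('scene'))
E
```

```text
t 7.35 pos [0.5749 0.2736 0.1977] psi 8.11 z [-8.e-04 -1.e-03 -1.e+00] F [ 0.48 -0.12 -0.05] T [ 0.031  0.005 -0.034] op 0.0285 q [ 0.31  0.34  1.39 -0.    1.41  1.74]
mask z 0.03623969784426728 [335 185  24  58 512]
rect mm [545.9 242.3] [63.6 24.7] 10.05
top
mask z 0.03571499370125189 [ 166  176   47   67 1902]
rect mm [573.  274.7] [149.   90.4] 10.51
hole [190.8 220.8] [0.5437 0.2702] r 0.0188
hole [186.7 196.8] [0.6026 0.2813] r 0.0188
dist 0.06 yaw 10.69 mid [0.5731 0.2757]
scene
mask z 0.03578657445444333 [ 445  175   61   62 1708]
rect mm [576.  276.4] [144.2  86.2] 10.34
hole [479.  215.9] [0.6054 0.2819] r 0.0208
hole [468.9 192.9] [0.5466 0.2711] r 0.021
dist 0.0598 yaw 10.38 mid [0.576  0.2765]
```

View pics/w6.png

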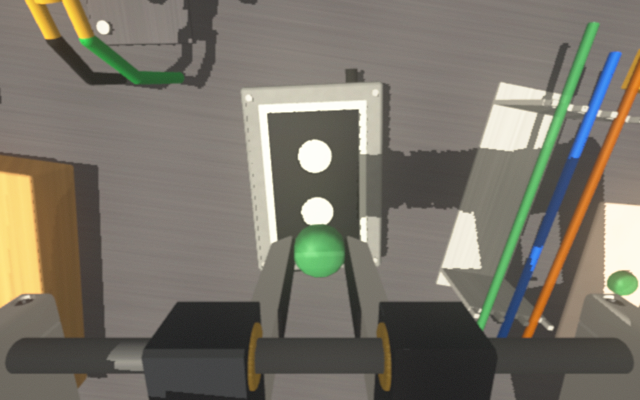

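```bash
cat >> v.py <<'E'
def white(c,thr=190):
  W=pts(c); I=c['color'].astype(int)
  w=(I.min(2)>thr).astype(np.uint8)
  k,l,s,ce=cv2.connectedComponentsWithStats(w)
  H=[]
  for i in range(1,k):
    z=np.nanmedian(W[l==i][:,2])
    if s[i,4]>60 and .028<z<.042 and max(s[i,2],s[i,3])<90 and s[i,4]>.6*s[i,2]*s[i,3]:
      q=cv2.findContours((l==i).astype(np.uint8),cv2.RETR_EXTERNAL,cv2.CHAIN_APPROX_NONE)[0][0][:,0]
      e=cv2.fitEllipse(q)
      print('white',s[i],'ell',np.round(e[0],1),np.round(e[1],1),'z',z.round(4),'@36',onplane(c,*e[0],.036).round(4),'@32',onplane(c,*e[0],.032).round(4)); H.append(onplane(c,*e[0],.0345)[:2])
  if len(H)==2:
    d=H[0]-H[1] if H[0][0]>H[1][0] else H[1]-H[0]
    print('dist',np.linalg.norm(d).round(4),'yaw',np.degrees(np.arctan2(d[1],d[0])).round(2),'mid',((H[0]+H[1])/2).round(4), H)
E
python3 - <<'E'
from v import *
for n in ['wrist','top','scene']: print(n); white(load(n))
c=load('wrist');
for n in ['top','scene','wrist']:
  c=load(n);W=pts(c);R=cv2.Rodrigues(c['rvec'])[0]
E
python3 - <<'E'
from g import *
c=load('wrist'); green(c)
E
```

```text
wrist
white [298 140  33  33 845] ell [314.3 155.7] [31.7 32.1] z 0.0323 @36 [0.603  0.2847 0.036 ] @32 [0.6024 0.2847 0.032 ]
white [301 198  32  27 681] ell [316.8 211.1] [26.4 31. ] z 0.0323 @36 [0.545  0.2739 0.036 ] @32 [0.5437 0.2738 0.032 ]
white [360 217   7  25 152] ell [363.2 228.8] [ 6.3 28.5] z 0.0324 @36 [0.5322 0.2216 0.036 ] @32 [0.5308 0.2208 0.032 ]
top
white [180 190  13  14 139] ell [186.4 196.7] [12.1 12.9] z 0.032 @36 [0.6028 0.2818 0.036 ] @32 [0.6032 0.2832 0.032 ]
white [185 214  13  14 138] ell [190.8 220.7] [11.9 12.9] z 0.0318 @36 [0.544  0.2705 0.036 ] @32 [0.5441 0.2719 0.032 ]
dist 0.06 yaw 10.87 mid [0.5735 0.2766] [array([0.60293236, 0.28230484]), array([0.54400546, 0.27098484])]
scene
white [462 187  15  13 134] ell [468.8 193. ] [10.4 14.5] z 0.0319 @36 [0.5468 0.2711 0.036 ] @32 [0.5443 0.2728 0.032 ]
white [472 210  15  13 150] ell [479.  215.9] [11.2 15. ] z 0.0319 @36 [0.6061 0.282  0.036 ] @32 [0.6039 0.2838 0.032 ]
dist 0.0604 yaw 10.41 mid [0.5755 0.2772] [array([0.54585088, 0.27173613]), array([0.60524347, 0.28265223])]
[ 477   22  122  309 3160] [538.7 169.2] med [0.6287 0.0935 0.0921] zmax 0.0942 top [0.6264 0.0937 0.0949] circ [0.6045 0.105 ] 0.1394
[  79   37  105   48 1423] [129.   65.3] med [0.6601 0.4455 0.0826] zmax 0.1168 top [0.6685 0.4513 0.1054] circ [0.6696 0.4844] 0.0554
[ 294  225   51   52 2111] [318.5 250.8] med [0.5782 0.2766 0.2068] zmax 0.2092 top [0.5754 0.2756 0.2081] circ [0.529  0.2786] 0.061
[608 273  29  22 502] [622.2 283.7] med [ 0.5016 -0.0974  0.0206] zmax 0.0236 top [ 0.5005 -0.1035  0.0224] circ [ 0.5001 -0.1025] 0.0136
```

```bash
python3 - <<'E'
from h import *
st(); to([.6025,.2835,.075],10.6)
E
```

```text
t 7.35 pos [0.5749 0.2736 0.1977] psi 8.11 z [-8.e-04 -1.e-03 -1.e+00] F [ 0.48 -0.12 -0.05] T [ 0.031  0.005 -0.034] op 0.0285 q [ 0.31  0.34  1.39 -0.    1.41  1.74]
shift [ 28.8  -6.  122.7] w [ 0.0009  0.0009 -0.0435] t 7.35
```

apply_moves([
  {"x": 29,"y": -6,"z": 30,"wx": 0,"wy": 0,"wz": -0.043,"hand": 20},
  {"x": 29,"y": -6,"z": 70,"wx": 0,"wy": 0,"wz": -0.043,"hand": 20},
  {"x": 29,"y": -6,"z": 105,"wx": 0,"wy": 0,"wz": -0.043,"hand": 20},
  {"x": 29,"y": -6,"z": 122,"wx": 0,"wy": 0,"wz": -0.043,"hand": 20},
  {"x": 29,"y": -6,"z": 122,"wx": 0,"wy": 0,"wz": -0.043,"hand": 20},
  {"x": 29,"y": -6,"z": 122,"wx": 0,"wy": 0,"wz": -0.043,"hand": 20},
  {"x": 29,"y": -6,"z": 122,"wx": 0,"wy": 0,"wz": -0.043,"hand": 20},
])

```text
time: 8.22
eef_pos: [0.6048, 0.2838, 0.0785]
tcp_rot: [-0.0, 0.996, 0.091, 0.002]
ft_force: [-0.7, -0.3, -0.8]
opening: 0.0284
```

```bash
python3 - <<'E'
from v import *
c=cam('wrist','w7.png'); st(); white(c); 
from g import green
green(c)
to([.6025,.2835,.075],10.6)
c=cam('top','t7.png');c=cam('scene','s7.png')
E
```

```text
t 8.28 pos [0.6046 0.2838 0.0782] psi 10.48 z [ 0.0032  0.001  -1.    ] F [-0.41 -0.18  0.14] T [ 0.043 -0.012  0.007] op 0.0287 q [ 0.31  0.51  1.41 -0.    1.22  1.7 ]
white [295 214   8  21 111] ell [298.4 224.3] [ 6.7 19.3] z 0.0324 @36 [0.6024 0.2987 0.036 ] @32 [0.6009 0.2987 0.032 ]
white [380 271  28  30 674] ell [394.4 284.9] [27.4 32.2] z 0.0314 @36 [0.5684 0.2212 0.036 ] @32 [0.5663 0.2198 0.032 ]
white [ 296  282   45   38 1310] ell [318.4 300.6] [36.6 43.7] z 0.0323 @36 [0.5452 0.274  0.036 ] @32 [0.5427 0.2735 0.032 ]
[   0   79  137   44 2683] [ 60.4 105.3] med [0.6576 0.4408 0.0643] zmax 0.0913 top [0.6592 0.4449 0.0826] circ [0.6562 0.4611] 0.031
[ 294  225   51   53 2146] [318.7 251. ] med [0.6084 0.2853 0.0876] zmax 0.09 top [0.6054 0.2842 0.089 ] circ [0.5924 0.2848] 0.0279
shift [-2.1 -0.1  3.2] w [-0.0004 -0.0034 -0.0021] t 8.28
```

View pics/w7.png

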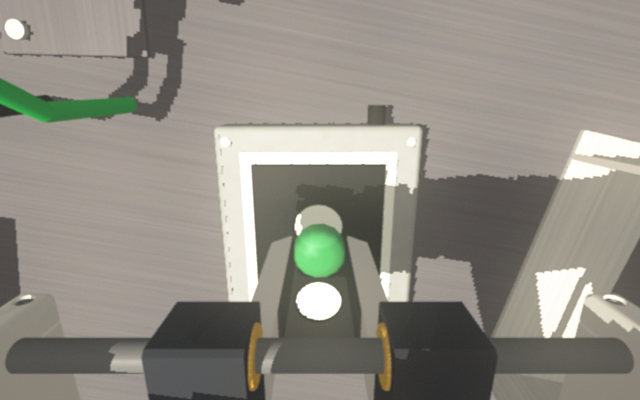

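View pics/s7.png

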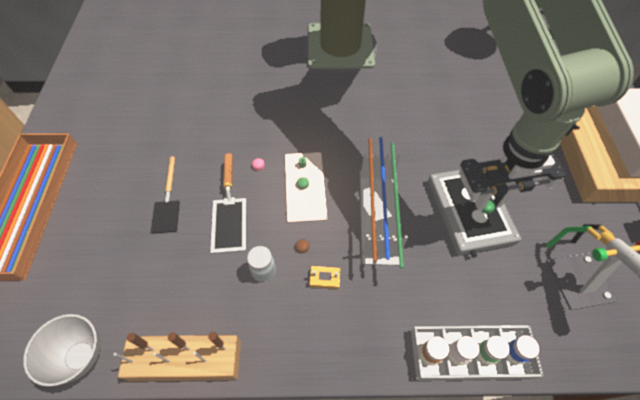

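```bash
cat >> g.py <<'E'
from scipy.optimize import least_squares
def dome(c,box):
  W=pts(c); hsv=cv2.cvtColor(c['color'],cv2.COLOR_RGB2HSV)
  g=((hsv[...,0]>45)&(hsv[...,0]<85)&(hsv[...,1]>80)).astype(np.uint8)
  m=np.zeros_like(g); u,v,w,h=box; m[v:v+h,u:u+w]=1
  m=cv2.erode(g&m,np.ones((3,3),np.uint8)); p=W[m>0]; p=p[~np.isnan(p[:,0])]
  zt=np.percentile(p[:,2],97); p=p[p[:,2]>zt-.0065]
  f=lambda a:np.linalg.norm(p-a,axis=1)-.02175
  r=least_squares(f,[p[:,0].mean(),p[:,1].mean(),zt-.022],loss='soft_l1',f_scale=.0005)
  print('dome xy',r.x[:2].round(4),'underside z',(r.x[2]+.00475).round(4),'res',np.abs(f(r.x)).mean().round(5),len(p)); return r.x
E
python3 - <<'E'
from g import *
c=load('wrist'); a=dome(c,(285,215,70,70)); s=robot.get_state(); print('in tool',Rt(s).inv().apply(a-s['eef_pos'])*1000)
st()
E
```

```text
dome xy [0.6048 0.2842] underside z 0.0731 res 0.00051 1788
in tool [ 0.87414552 -0.28395734  9.17562944]
t 8.38 pos [0.604  0.2837 0.0776] psi 10.48 z [ 2.e-03  6.e-04 -1.e+00] F [ 0.24  0.38 -0.12] T [ 0.042  0.008 -0.011] op 0.0286 q [ 0.31  0.51  1.41 -0.    1.22  1.7 ]
```

```bash
python3 - <<'E'
from g import *
for n in ['top','scene']:
  c=load(n); W=pts(c)
  hsv=cv2.cvtColor(c['color'],cv2.COLOR_RGB2HSV)
  g=((hsv[...,0]>45)&(hsv[...,0]<85)&(hsv[...,1]>80))&(W[...,2]>.07)&(W[...,2]<.11)&(W[...,1]>.2)&(W[...,1]<.36)
  v,u=np.nonzero(g)
  if len(u)>5: print(n,u.min(),u.max(),v.min(),v.max(),len(u)); dome(c,(u.min()-1,v.min()-1,np.ptp(u)+3,np.ptp(v)+3))
c=load('wrist'); cv2.imwrite('pics/c7.png',cv2.resize(c['color'][190:330,240:400,::-1],None,fx=4,fy=4,interpolation=cv2.INTER_CUBIC))
# predicted outline of far hole
R=cv2.Rodrigues(c['rvec'])[0]
for h in (.036,):
  for a in range(0,360,45):
    P=np.array([.6033+.017*np.cos(np.radians(a)),.2848+.017*np.sin(np.radians(a)),h]);p=R@P+c['tvec'].ravel();print(a,(c['cx']+c['fx']*p[0]/p[2]).round(1),(c['cy']+c['fy']*p[1]/p[2]).round(1))
E
```

```text
scene 484 494 201 212 90
dome xy [0.6074 0.2837] underside z 0.0721 res 0.00102 48
0 322.7 203.6
45 304.2 207.4
90 294.2 222.3
135 298.4 239.3
180 313.9 248.5
225 331.8 245.0
270 342.0 230.6
315 338.4 213.4
```

View pics/c7.png

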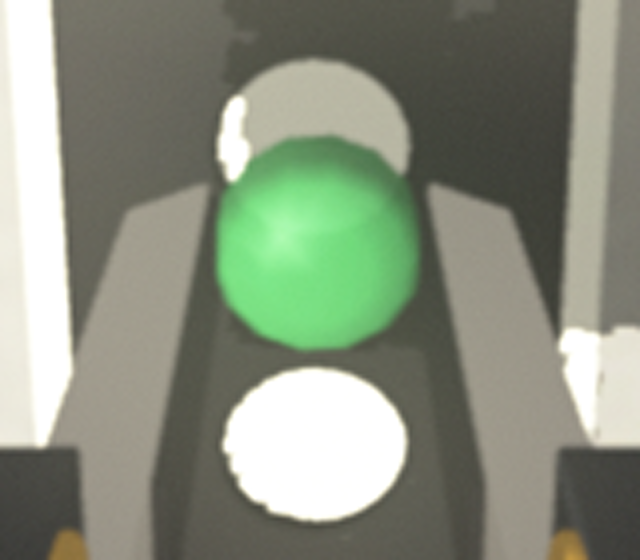

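The crop shows the far cut-out's outline at columns 294 to 342 and top row 204. That matches my prediction within 1 px. I'll correct the xy and lower in stages.

```bash
python3 - <<'E'
from h import *
st(); to([.6027,.2843,.0455],10.6)
E
```

```text
t 8.38 pos [0.604  0.2837 0.0776] psi 10.48 z [ 2.e-03  6.e-04 -1.e+00] F [ 0.24  0.38 -0.12] T [ 0.042  0.008 -0.011] op 0.0286 q [ 0.31  0.51  1.41 -0.    1.22  1.7 ]
shift [-1.2 -0.8 32.1] w [-0.0003 -0.0021 -0.002 ] t 8.38
```

apply_moves([
  {"x": 0,"y": -0.7,"z": 8,"wx": 0,"wy": 0,"wz": 0,"hand": 20},
  {"x": 0,"y": -0.7,"z": 16,"wx": 0,"wy": 0,"wz": 0,"hand": 20},
  {"x": 0,"y": -0.7,"z": 24,"wx": 0,"wy": 0,"wz": 0,"hand": 20},
  {"x": 0,"y": -0.7,"z": 29,"wx": 0,"wy": 0,"wz": 0,"hand": 20},
  {"x": 0,"y": -0.7,"z": 29,"wx": 0,"wy": 0,"wz": 0,"hand": 20},
  {"x": 0,"y": -0.7,"z": 29,"wx": 0,"wy": 0,"wz": 0,"hand": 20},
  {"x": 0,"y": -0.7,"z": 29,"wx": 0,"wy": 0,"wz": 0,"hand": 20},
  {"x": 0,"y": -0.7,"z": 29,"wx": 0,"wy": 0,"wz": 0,"hand": 20},
])

```text
time: 9.38
eef_pos: [0.6034, 0.2842, 0.0476]
tcp_rot: [-0.0, 0.996, 0.091, 0.0]
ft_force: [0.3, -1.2, -0.1]
opening: 0.0285
```

```bash
python3 - <<'E'
from g import *
c=cam('wrist','w8.png'); st(); dome(c,(285,215,70,70)); to([.6027,.2843,.0383],10.6);st()
cv2.imwrite('pics/c8.png',cv2.resize(c['color'][190:330,240:400,::-1],None,fx=4,fy=4,interpolation=cv2.INTER_CUBIC))
R=cv2.Rodrigues(c['rvec'])[0]
for a in range(0,360,45):
    P=np.array([.603+.017*np.cos(np.radians(a)),.2847+.017*np.sin(np.radians(a)),.036]);p=R@P+c['tvec'].ravel();print(a,(c['cx']+c['fx']*p[0]/p[2]).round(1),(c['cy']+c['fy']*p[1]/p[2]).round(1))
E
```

```text
t 9.43 pos [0.6033 0.2842 0.0476] psi 10.48 z [ 5.e-04  2.e-04 -1.e+00] F [ 0.43 -0.53 -0.44] T [-0.001  0.012  0.045] op 0.0284 q [ 0.31  0.55  1.42 -0.    1.17  1.7 ]
dome xy [0.6035 0.2845] underside z 0.0423 res 0.00051 1787
shift [-0.6 -0.3  9.3] w [-0.0001 -0.0005 -0.0022] t 9.43
t 9.43 pos [0.6033 0.2842 0.0476] psi 10.48 z [ 5.e-04  2.e-04 -1.e+00] F [ 0.43 -0.53 -0.44] T [-0.001  0.012  0.045] op 0.0284 q [ 0.31  0.55  1.42 -0.    1.17  1.7 ]
0 324.3 216.8
45 303.0 221.1
90 291.7 238.0
135 296.5 257.1
180 314.2 267.4
225 334.6 263.5
270 346.3 247.3
315 342.3 227.9
```

View pics/c8.png

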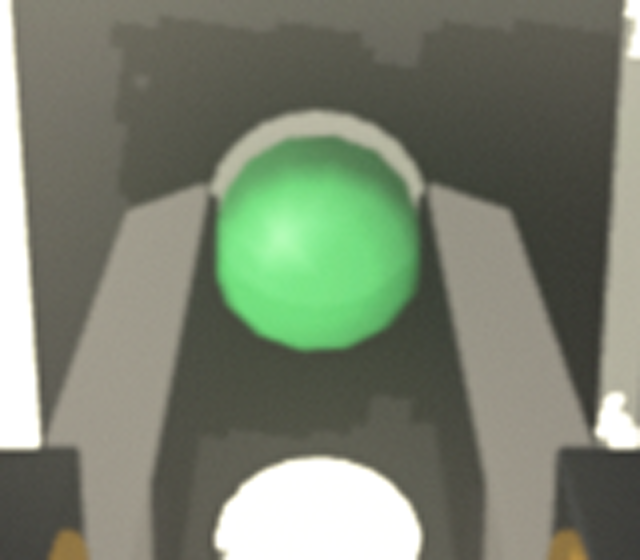

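apply_moves([
  {"x": -0.8,"y": -0.2,"z": 0,"wx": 0,"wy": 0,"wz": 0,"hand": 20},
  {"x": -0.8,"y": -0.2,"z": 2,"wx": 0,"wy": 0,"wz": 0,"hand": 20},
  {"x": -0.8,"y": -0.2,"z": 4,"wx": 0,"wy": 0,"wz": 0,"hand": 20},
  {"x": -0.8,"y": -0.2,"z": 6,"wx": 0,"wy": 0,"wz": 0,"hand": 20},
  {"x": -0.8,"y": -0.2,"z": 8,"wx": 0,"wy": 0,"wz": 0,"hand": 20},
  {"x": -0.8,"y": -0.2,"z": 8.5,"wx": 0,"wy": 0,"wz": 0,"hand": 20},
  {"x": -0.8,"y": -0.2,"z": 8.5,"wx": 0,"wy": 0,"wz": 0,"hand": 20},
  {"x": -0.8,"y": -0.2,"z": 8.5,"wx": 0,"wy": 0,"wz": 0,"hand": 20},
])

```text
time: 10.42
eef_pos: [0.6025, 0.2842, 0.0389]
tcp_rot: [-0.0, 0.996, 0.091, 0.0]
ft_force: [-0.4, 0.3, -0.2]
opening: 0.0287
```

```bash
python3 - <<'E'
from g import *
c=cam('wrist','w9.png'); st(); dome(c,(285,215,70,70)); to([.6027,.2843,.0383],10.6);st()
E
```

```text
t 10.47 pos [0.6024 0.2842 0.0389] psi 10.48 z [ 2.e-04  1.e-04 -1.e+00] F [-0.36 -0.21 -0.01] T [ 0.016 -0.035  0.048] op 0.0281 q [0.31 0.56 1.43 0.   1.16 1.7 ]
dome xy [0.6024 0.2846] underside z 0.0335 res 0.00051 1804
shift [ 0.3 -0.1  0.6] w [-0.     -0.0002 -0.0022] t 10.47
t 10.47 pos [0.6024 0.2842 0.0389] psi 10.48 z [ 2.e-04  1.e-04 -1.e+00] F [-0.36 -0.21 -0.01] T [ 0.016 -0.035  0.048] op 0.0281 q [0.31 0.56 1.43 0.   1.16 1.7 ]
```

apply_moves([
  {"x": 0,"y": 0,"z": 0.4,"wx": 0,"wy": 0,"wz": 0,"hand": 20},
  {"x": 0,"y": 0,"z": 0.8,"wx": 0,"wy": 0,"wz": 0,"hand": 20},
  {"x": 0,"y": 0,"z": 0.8,"wx": 0,"wy": 0,"wz": 0,"hand": 20},
])

```text
time: 10.85
eef_pos: [0.6024, 0.2842, 0.0383]
tcp_rot: [-0.0, 0.996, 0.091, 0.0]
ft_force: [-1.1, 0.2, 1.8]
opening: 0.0286
```

```bash
python3 - <<'E'
from g import *
for i in range(3): cam('wrist'); st()
E
```

```text
t 10.9 pos [0.6024 0.2842 0.0383] psi 10.48 z [ 2.e-04  0.e+00 -1.e+00] F [0.15 0.31 2.21] T [-0.044  0.204 -0.094] op 0.0284 q [ 0.31  0.56  1.43 -0.    1.15  1.7 ]
t 10.95 pos [0.6024 0.2842 0.0383] psi 10.48 z [ 2.e-04  1.e-04 -1.e+00] F [-0.73  0.34  2.74] T [-0.052  0.191 -0.009] op 0.0282 q [0.31 0.56 1.43 0.   1.15 1.7 ]
t 11.0 pos [0.6025 0.2841 0.0383] psi 10.47 z [ 2.e-04  0.e+00 -1.e+00] F [-1.09 -0.56  3.19] T [-0.059  0.178 -0.016] op 0.0287 q [ 0.31  0.56  1.43 -0.    1.15  1.7 ]
```

Contact of about 2.5 N came exactly at the predicted seating height. I'll release and rise.

apply_moves([
  {"x": 0,"y": 0,"z": 0,"wx": 0,"wy": 0,"wz": 0,"hand": 31},
  {"x": 0,"y": 0,"z": 0,"wx": 0,"wy": 0,"wz": 0,"hand": 36},
  {"x": 0,"y": 0,"z": 0,"wx": 0,"wy": 0,"wz": 0,"hand": 46},
  {"x": 0,"y": 0,"z": 0,"wx": 0,"wy": 0,"wz": 0,"hand": 46},
  {"x": 0,"y": 0,"z": -10,"wx": 0,"wy": 0,"wz": 0,"hand": 50},
  {"x": 0,"y": 0,"z": -30,"wx": 0,"wy": 0,"wz": 0,"hand": 64},
  {"x": 0,"y": 0,"z": -60,"wx": 0,"wy": 0,"wz": 0,"hand": 64},
  {"x": 0,"y": 0,"z": -100,"wx": 0,"wy": 0,"wz": 0,"hand": 64},
  {"x": 0,"y": 0,"z": -145,"wx": 0,"wy": 0,"wz": 0,"hand": 64},
  {"x": 0,"y": 0,"z": -145,"wx": 0,"wy": 0,"wz": 0,"hand": 64},
])

```text
time: 12.25
eef_pos: [0.6063, 0.2855, 0.1909]
tcp_rot: [-0.001, 0.996, 0.091, 0.007]
ft_force: [0.3, -1.1, 0.1]
opening: 0.0637
```

```bash
python3 - <<'E'
from g import *
from v import white
c=cam('wrist','w10.png'); st(); green(c); white(c); to([.5013,-.1045,.18],8)
E
```

```text
t 12.3 pos [0.6044 0.2848 0.1874] psi 10.47 z [ 0.0072  0.0023 -1.    ] F [0.32 0.11 0.25] T [0.047 0.029 0.042] op 0.0642 q [0.31 0.41 1.32 0.   1.41 1.7 ]
[  95   77   99   42 1264] [142.7 101.1] med [0.6605 0.4454 0.082 ] zmax 0.1165 top [0.6688 0.4513 0.1053] circ [0.6638 0.4823] 0.0525
[ 502   82  103  220 2358] [553.8 188.9] med [0.6554 0.0926 0.092 ] zmax 0.094 top [0.6529 0.0916 0.0931] circ [0.6422 0.0932] 0.1006
[306 179  28  29 633] [319.8 193. ] med [0.6039 0.2853 0.0476] zmax 0.05 top [0.6024 0.2846 0.0489] circ [0.6024 0.2867] 0.0156
white [305 231  31  28 675] ell [320.1 244.9] [26.9 30.1] z 0.0323 @36 [0.5447 0.274  0.036 ] @32 [0.543  0.2737 0.032 ]
shift [-172.2  364.1    5.8] w [-0.0012 -0.0075  0.0432] t 12.3
```

View pics/w10.png

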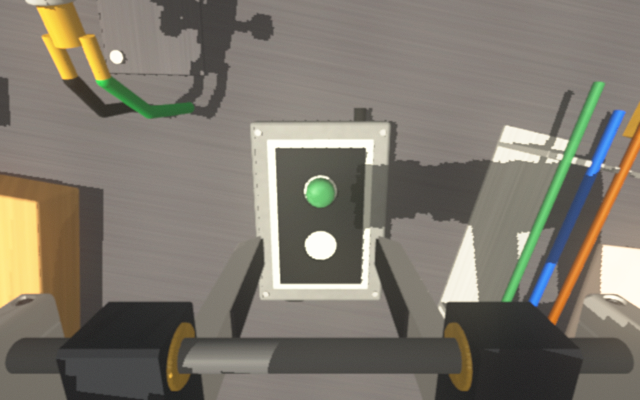

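The first cabochon is seated, at pixel (320,193): top at 50 mm measured, 49 mm expected. Next is the second one.

apply_moves([
  {"x": -17,"y": 36,"z": 3,"wx": 0,"wy": 0,"wz": 0.043,"hand": 64},
  {"x": -46,"y": 96,"z": 3,"wx": 0,"wy": 0,"wz": 0.043,"hand": 64},
  {"x": -72,"y": 152,"z": 3,"wx": 0,"wy": 0,"wz": 0.043,"hand": 64},
  {"x": -98,"y": 208,"z": 3,"wx": 0,"wy": 0,"wz": 0.043,"hand": 64},
  {"x": -124,"y": 264,"z": 3,"wx": 0,"wy": 0,"wz": 0.043,"hand": 64},
  {"x": -150,"y": 318,"z": 3,"wx": 0,"wy": 0,"wz": 0.043,"hand": 64},
  {"x": -171,"y": 364,"z": 20,"wx": 0,"wy": 0,"wz": 0.043,"hand": 64},
  {"x": -171,"y": 364,"z": 65,"wx": 0,"wy": 0,"wz": 0.043,"hand": 64},
  {"x": -171,"y": 364,"z": 110,"wx": 0,"wy": 0,"wz": 0.043,"hand": 64},
  {"x": -171,"y": 364,"z": 120,"wx": 0,"wy": 0,"wz": 0.043,"hand": 64},
  {"x": -171,"y": 364,"z": 120,"wx": 0,"wy": 0,"wz": 0.043,"hand": 64},
  {"x": -171,"y": 364,"z": 120,"wx": 0,"wy": 0,"wz": 0.043,"hand": 64},
])

```text
time: 13.8
eef_pos: [0.502, -0.1052, 0.0647]
tcp_rot: [0.001, 0.998, 0.07, 0.002]
ft_force: [-0.2, -0.0, -0.1]
opening: 0.0635
```

```bash
python3 - <<'E'
from g import *
c=cam('wrist','w11.png'); st(); green(c)
E
```

```text
t 13.85 pos [ 0.5021 -0.1053  0.0649] psi 8.04 z [ 0.0036 -0.0014 -1.    ] F [-0.38  0.97  0.42] T [0.023 0.006 0.049] op 0.0638 q [-0.38  0.24  1.82 -0.    1.08  1.05]
[ 300  207   39   37 1129] [318.9 225. ] med [ 0.5017 -0.1046  0.0218] zmax 0.0239 top [ 0.5002 -0.1056  0.0229] circ [ 0.5    -0.1047] 0.0142
[299 291  25  22 360] [310.8 301.9] med [ 0.4438 -0.1077  0.0281] zmax 0.0294 top [ 0.4435 -0.1071  0.0288] circ [ 0.444  -0.1068] 0.0092
```

View pics/w11.png

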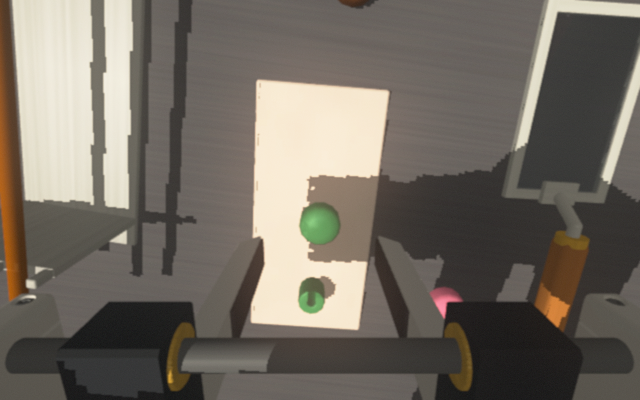

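```bash
python3 - <<'E'
from g import *
c=load('wrist'); a=dome(c,(295,200,50,50)); st(); to([a[0]-.0003,a[1],.0125],8)
E
```

```text
dome xy [ 0.4999 -0.1056] underside z 0.0069 res 0.00052 973
t 13.85 pos [ 0.5021 -0.1053  0.0649] psi 8.04 z [ 0.0036 -0.0014 -1.    ] F [-0.38  0.97  0.42] T [0.023 0.006 0.049] op 0.0638 q [-0.38  0.24  1.82 -0.    1.08  1.05]
shift [-2.8 -0.2 52.4] w [ 0.0019 -0.0034  0.0007] t 13.85
```

apply_moves([
  {"x": -1.3,"y": -0.2,"z": 15,"wx": 0,"wy": 0,"wz": 0,"hand": 64},
  {"x": -1.3,"y": -0.2,"z": 32,"wx": 0,"wy": 0,"wz": 0,"hand": 64},
  {"x": -1.3,"y": -0.2,"z": 44,"wx": 0,"wy": 0,"wz": 0,"hand": 64},
  {"x": -1.3,"y": -0.2,"z": 50.5,"wx": 0,"wy": 0,"wz": 0,"hand": 64},
  {"x": -1.3,"y": -0.2,"z": 50.5,"wx": 0,"wy": 0,"wz": 0,"hand": 50},
  {"x": -1.3,"y": -0.2,"z": 50.5,"wx": 0,"wy": 0,"wz": 0,"hand": 40},
  {"x": -1.3,"y": -0.2,"z": 50.5,"wx": 0,"wy": 0,"wz": 0,"hand": 36},
])

```text
time: 14.72
eef_pos: [0.4996, -0.1051, 0.013]
tcp_rot: [0.0, 0.998, 0.07, 0.001]
ft_force: [0.1, 0.4, 0.4]
opening: 0.0378
```

```bash
python3 - <<'E'
from g import *
c=cam('wrist','w12.png'); st(); green(c); a=dome(c,(285,215,70,70)); to([a[0]-.0003,a[1],.0125],8)
E
```

```text
t 14.78 pos [ 0.4996 -0.1051  0.013 ] psi 8.01 z [ 1.1e-03 -4.0e-04 -1.0e+00] F [ 0.05  0.4  -0.21] T [0.017 0.07  0.032] op 0.037 q [-0.38  0.32  1.85  0.    0.97  1.05]
[ 295  225   51   52 2017] [319.7 251.3] med [ 0.5031 -0.1042  0.0216] zmax 0.0239 top [ 0.5005 -0.1055  0.0229] circ [ 0.4982 -0.1035] 0.0173
[296 315  24  23 314] [305.5 328.3] med [ 0.4516 -0.1027  0.0207] zmax 0.0279 top [ 0.4518 -0.1046  0.0254] circ [ 0.4483 -0.1045] 0.0077
dome xy [ 0.4997 -0.1055] underside z 0.007 res 0.00051 1717
shift [-0.2  0.4  0.5] w [ 0.0006 -0.001   0.0002] t 14.78
```

Well aligned. I'll close and lift.

apply_moves([
  {"x": 0,"y": 0.4,"z": 0,"wx": 0,"wy": 0,"wz": 0,"hand": 24},
  {"x": 0,"y": 0.4,"z": 0,"wx": 0,"wy": 0,"wz": 0,"hand": 20},
  {"x": 0,"y": 0.4,"z": 0,"wx": 0,"wy": 0,"wz": 0,"hand": 20},
  {"x": 0,"y": 0.4,"z": 0,"wx": 0,"wy": 0,"wz": 0,"hand": 20},
  {"x": 0,"y": 0.4,"z": -6,"wx": 0,"wy": 0,"wz": 0,"hand": 20},
  {"x": 0,"y": 0.4,"z": -14,"wx": 0,"wy": 0,"wz": 0,"hand": 20},
  {"x": 0,"y": 0.4,"z": -16,"wx": 0,"wy": 0,"wz": 0,"hand": 20},
  {"x": 0,"y": 0.4,"z": -16,"wx": 0,"wy": 0,"wz": 0,"hand": 20},
])

```text
time: 15.78
eef_pos: [0.4993, -0.1053, 0.0288]
tcp_rot: [0.0, 0.998, 0.07, 0.0]
ft_force: [0.2, 0.5, -0.8]
opening: 0.0286
```

```bash
python3 - <<'E'
from g import *
c=cam('wrist','w13.png'); st(); a=dome(c,(285,215,70,70)); s=robot.get_state(); print(Rt(s).inv().apply(a-s['eef_pos'])*1000); to([.5438,.2738,.18],10.6)
E
```

```text
t 15.82 pos [ 0.4991 -0.1053  0.0285] psi 8.01 z [ 1.e-04 -0.e+00 -1.e+00] F [-0.25 -0.53 -0.06] T [-0.033 -0.012 -0.035] op 0.0283 q [-0.38  0.29  1.84  0.    1.    1.05]
dome xy [ 0.4995 -0.105 ] underside z 0.0229 res 0.00051 1737
[ 0.486207   -0.215558   10.40767268]
shift [  97.1 -369.1 -151.5] w [ 0.0001 -0.0001 -0.0452] t 15.82
```

apply_moves([
  {"x": 0,"y": 0,"z": -30,"wx": 0,"wy": 0,"wz": 0,"hand": 20},
  {"x": 0,"y": 0,"z": -80,"wx": 0,"wy": 0,"wz": 0,"hand": 20},
  {"x": 0,"y": 0,"z": -130,"wx": 0,"wy": 0,"wz": 0,"hand": 20},
  {"x": 10,"y": -40,"z": -152,"wx": 0,"wy": 0,"wz": -0.01,"hand": 20},
  {"x": 25,"y": -95,"z": -152,"wx": 0,"wy": 0,"wz": -0.02,"hand": 20},
  {"x": 40,"y": -150,"z": -152,"wx": 0,"wy": 0,"wz": -0.03,"hand": 20},
  {"x": 55,"y": -205,"z": -152,"wx": 0,"wy": 0,"wz": -0.04,"hand": 20},
  {"x": 70,"y": -260,"z": -152,"wx": 0,"wy": 0,"wz": -0.045,"hand": 20},
  {"x": 85,"y": -315,"z": -152,"wx": 0,"wy": 0,"wz": -0.045,"hand": 20},
  {"x": 97,"y": -350,"z": -152,"wx": 0,"wy": 0,"wz": -0.045,"hand": 20},
  {"x": 97,"y": -368.7,"z": -140,"wx": 0,"wy": 0,"wz": -0.045,"hand": 20},
  {"x": 97,"y": -368.7,"z": -110,"wx": 0,"wy": 0,"wz": -0.045,"hand": 20},
])

```text
time: 17.32
eef_pos: [0.5442, 0.2746, 0.1386]
tcp_rot: [-0.0, 0.996, 0.093, 0.001]
ft_force: [-0.2, -0.3, -1.0]
opening: 0.0282
```

```bash
python3 - <<'E'
from g import *
st(); to([.5437,.2734,.052],10.6)
E
```

```text
t 17.32 pos [0.5442 0.2746 0.1386] psi 10.69 z [ 2.5e-03  7.0e-04 -1.0e+00] F [-0.18 -0.26 -0.97] T [ 0.001 -0.063 -0.026] op 0.0282 q [ 0.33  0.34  1.52 -0.    1.28  1.71]
shift [-1.   1.1 86.6] w [-0.0002 -0.0026  0.0016] t 17.32
```

apply_moves([
  {"x": 0,"y": 0,"z": 30,"wx": 0,"wy": 0,"wz": 0,"hand": 20},
  {"x": 0,"y": 0,"z": 60,"wx": 0,"wy": 0,"wz": 0,"hand": 20},
  {"x": 0,"y": 0,"z": 80,"wx": 0,"wy": 0,"wz": 0,"hand": 20},
  {"x": 0,"y": 0,"z": 88,"wx": 0,"wy": 0,"wz": 0,"hand": 20},
  {"x": 0,"y": 0,"z": 88,"wx": 0,"wy": 0,"wz": 0,"hand": 20},
  {"x": 0,"y": 0,"z": 88,"wx": 0,"wy": 0,"wz": 0,"hand": 20},
  {"x": 0,"y": 0,"z": 88,"wx": 0,"wy": 0,"wz": 0,"hand": 20},
  {"x": 0,"y": 0,"z": 88,"wx": 0,"wy": 0,"wz": 0,"hand": 20},
])

```text
time: 18.32
eef_pos: [0.5443, 0.2736, 0.0513]
tcp_rot: [-0.0, 0.996, 0.092, 0.001]
ft_force: [0.5, -0.2, -0.6]
opening: 0.0284
```

```bash
python3 - <<'E'
from g import *
c=cam('wrist','w14.png'); st(); dome(c,(285,215,70,70)); to([.5437,.2734,.0384],10.6)
cv2.imwrite('pics/c14.png',cv2.resize(c['color'][150:330,230:410,::-1],None,fx=4,fy=4,interpolation=cv2.INTER_CUBIC)[:600])
R=cv2.Rodrigues(c['rvec'])[0]
for a in range(0,360,45):
    P=np.array([.5443+.017*np.cos(np.radians(a)),.2738+.017*np.sin(np.radians(a)),.036]);p=R@P+c['tvec'].ravel();print(a,(c['cx']+c['fx']*p[0]/p[2]).round(1),(c['cy']+c['fy']*p[1]/p[2]).round(1))
E
```

```text
t 18.38 pos [0.5441 0.2735 0.051 ] psi 10.59 z [ 9.e-04  3.e-04 -1.e+00] F [ 0.43 -1.16 -0.26] T [0.033 0.046 0.041] op 0.0284 q [0.32 0.44 1.58 0.   1.12 1.71]
dome xy [0.5444 0.274 ] underside z 0.0454 res 0.00049 1842
shift [-0.4  0.  12.6] w [-0.0001 -0.001  -0.0002] t 18.38
0 324.9 214.4
45 304.0 218.5
90 292.7 235.2
135 297.5 254.0
180 314.8 264.2
225 334.9 260.4
270 346.5 244.5
315 342.6 225.3
```

View pics/c14.png

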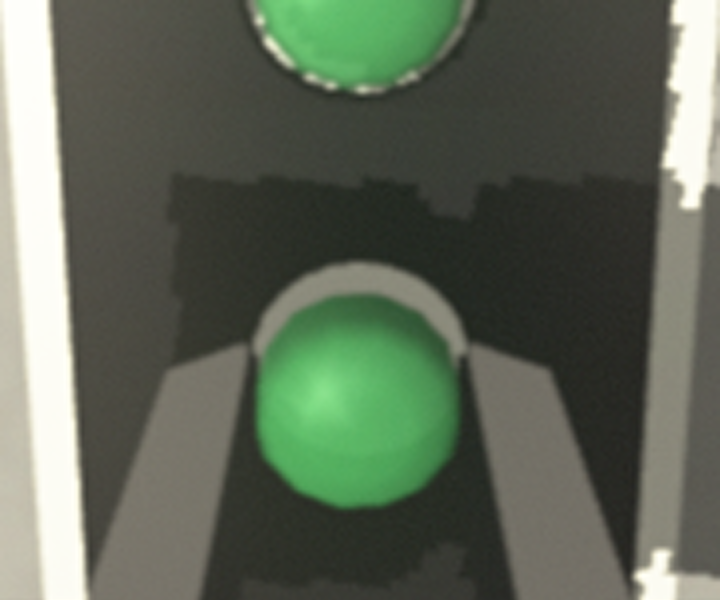

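apply_moves([
  {"x": -0.8,"y": 0,"z": 2,"wx": 0,"wy": 0,"wz": 0,"hand": 20},
  {"x": -0.8,"y": 0,"z": 4,"wx": 0,"wy": 0,"wz": 0,"hand": 20},
  {"x": -0.8,"y": 0,"z": 6,"wx": 0,"wy": 0,"wz": 0,"hand": 20},
  {"x": -0.8,"y": 0,"z": 8,"wx": 0,"wy": 0,"wz": 0,"hand": 20},
  {"x": -0.8,"y": 0,"z": 10,"wx": 0,"wy": 0,"wz": 0,"hand": 20},
  {"x": -0.8,"y": 0,"z": 11.3,"wx": 0,"wy": 0,"wz": 0,"hand": 20},
  {"x": -0.8,"y": 0,"z": 11.3,"wx": 0,"wy": 0,"wz": 0,"hand": 20},
  {"x": -0.8,"y": 0,"z": 11.3,"wx": 0,"wy": 0,"wz": 0,"hand": 20},
])

```text
time: 19.38
eef_pos: [0.543, 0.2732, 0.0392]
tcp_rot: [-0.0, 0.996, 0.092, 0.0]
ft_force: [-0.4, 0.3, -0.5]
opening: 0.0283
```

```bash
python3 - <<'E'
from g import *
c=cam('wrist','w15.png'); st(); dome(c,(285,215,70,70)); to([.5434,.2734,.0382],10.6)
E
```

```text
t 19.43 pos [0.5431 0.2732 0.0392] psi 10.59 z [ 2.e-04  1.e-04 -1.e+00] F [0.25 0.45 0.25] T [0.035 0.012 0.048] op 0.0285 q [0.32 0.45 1.59 0.   1.1  1.71]
dome xy [0.5432 0.2736] underside z 0.0333 res 0.00051 1844
shift [ 0.4 -0.1  1. ] w [-0.     -0.0002 -0.0002] t 19.43
```

apply_moves([
  {"x": 0,"y": 0,"z": 0.4,"wx": 0,"wy": 0,"wz": 0,"hand": 20},
  {"x": 0,"y": 0,"z": 0.8,"wx": 0,"wy": 0,"wz": 0,"hand": 20},
  {"x": 0,"y": 0,"z": 1.1,"wx": 0,"wy": 0,"wz": 0,"hand": 20},
  {"x": 0,"y": 0,"z": 1.1,"wx": 0,"wy": 0,"wz": 0,"hand": 20},
])

```text
time: 19.92
eef_pos: [0.5431, 0.2733, 0.0388]
tcp_rot: [0.0, 0.996, 0.092, 0.0]
ft_force: [-2.3, -0.7, 5.3]
opening: 0.0285
```

```bash
python3 - <<'E'
from g import *
for i in range(2): cam('wrist'); st()
E
```

```text
t 19.98 pos [0.5431 0.2732 0.0388] psi 10.59 z [ 2.e-04  0.e+00 -1.e+00] F [-1.85 -1.16  4.76] T [-0.148  0.364  0.013] op 0.0284 q [ 0.32  0.45  1.59 -0.    1.1   1.71]
t 20.02 pos [0.5431 0.2733 0.0388] psi 10.59 z [ 2.e-04  0.e+00 -1.e+00] F [-1.95 -0.35  5.31] T [-0.172  0.398 -0.078] op 0.0283 q [ 0.32  0.45  1.59 -0.    1.1   1.71]
```

Contact of 5 N at the expected height. I'll release, rise and look.

apply_moves([
  {"x": 0,"y": 0,"z": 0,"wx": 0,"wy": 0,"wz": 0,"hand": 31},
  {"x": 0,"y": 0,"z": 0,"wx": 0,"wy": 0,"wz": 0,"hand": 36},
  {"x": 0,"y": 0,"z": 0,"wx": 0,"wy": 0,"wz": 0,"hand": 46},
  {"x": 0,"y": 0,"z": 0,"wx": 0,"wy": 0,"wz": 0,"hand": 46},
  {"x": 0,"y": 0,"z": -10,"wx": 0,"wy": 0,"wz": 0,"hand": 50},
  {"x": 0,"y": 0,"z": -30,"wx": 0,"wy": 0,"wz": 0,"hand": 54},
  {"x": 0,"y": 0,"z": -60,"wx": 0,"wy": 0,"wz": 0,"hand": 54},
  {"x": 0,"y": 0,"z": -100,"wx": 0,"wy": 0,"wz": 0,"hand": 54},
  {"x": 0,"y": 0,"z": -145,"wx": 0,"wy": 0,"wz": 0,"hand": 54},
  {"x": 0,"y": 0,"z": -145,"wx": 0,"wy": 0,"wz": 0,"hand": 54},
])

```text
time: 21.28
eef_pos: [0.5469, 0.2746, 0.1903]
tcp_rot: [-0.002, 0.996, 0.092, 0.006]
ft_force: [0.3, -0.4, -0.2]
opening: 0.0543
```

```bash
cat > an.py <<'E'
from h import *
def rectpix(c):
  W=pts(c); I=c['color'].astype(int)
E
python3 - <<'E'
from g import *
c=cam('wrist','w16.png'); st(); green(c)
c=cam('top','t16.png')
cv2.imwrite('pics/c16.png',cv2.resize(load('top')['color'][150:280,380:510][:,:,::-1],None,fx=4.6,fy=4.6,interpolation=cv2.INTER_CUBIC))
W=pts(c); I=c['color'].astype(int)
# frame: bright grey pixels
m=(I.min(2)>110)&(W[...,1]<-.2)&(W[...,1]>-.34)&(W[...,0]>.5)&(W[...,0]<.7)
k,l,s,ce=cv2.connectedComponentsWithStats(m.astype(np.uint8)); i=1+np.argmax(s[1:,4])
v,u=np.nonzero(l==i); print(s[i],'z',np.nanmedian(W[l==i][:,2]))
g=np.array([onplane(c,a,b,.005)[:2] for a,b in zip(u,v)])*1000
print(cv2.minAreaRect(g.astype(np.float32)))
hs=cv2.cvtColor(c['color'],cv2.COLOR_RGB2HSV)
w=(hs[...,0]<18)&(hs[...,1]>110)&(W[...,1]<-.23)&(W[...,1]>-.34)&(W[...,0]>.4)&(W[...,0]<.55)&(W[...,2]>.02)
v,u=np.nonzero(w); print(u.min(),u.max(),v.min(),v.max(),np.nanmedian(W[w],0))
g=np.array([onplane(c,a,b,.037)[:2] for a,b in zip(u,v)])*1000
print(cv2.minAreaRect(g.astype(np.float32)))
E
```

```text
t 21.32 pos [0.545  0.2739 0.1871] psi 10.59 z [ 0.0068  0.0023 -1.    ] F [ 0.03  0.28 -0.96] T [ 0.06  -0.036 -0.034] op 0.054 q [0.32 0.29 1.48 0.   1.37 1.71]
[  94    0   94   50 1316] [139.2  28. ] med [0.6578 0.4433 0.075 ] zmax 0.1058 top [0.6627 0.4488 0.0947] circ [0.6689 0.4779] 0.049
[ 488    0  136  303 3378] [556.4 146.2] med [0.6313 0.0934 0.0921] zmax 0.0942 top [0.6252 0.0929 0.0936] circ [0.6083 0.1055] 0.1333
[306 117  29  30 668] [320.2 131.5] med [0.6031 0.285  0.0479] zmax 0.05 top [0.6027 0.2845 0.049 ] circ [0.6029 0.2851] 0.0138
[306 179  28  29 647] [319.9 192.9] med [0.5446 0.2743 0.0476] zmax 0.05 top [0.5437 0.2734 0.0489] circ [0.5422 0.274 ] 0.016
[392 165  37  62 619] z 0.004773840535556089
((594.15966796875, -272.2255859375), (152.4603271484375, 77.55989837646484), 4.5064263343811035)
414 425 227 263 [ 0.4733031  -0.27954973  0.03820653]
((473.7170715332031, -279.8658142089844), (86.47339630126953, 18.690950393676758), 4.53009033203125)
```

View pics/w16.png

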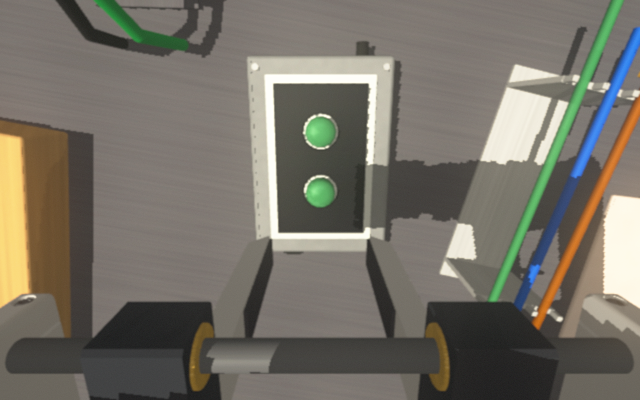

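View pics/c16.png

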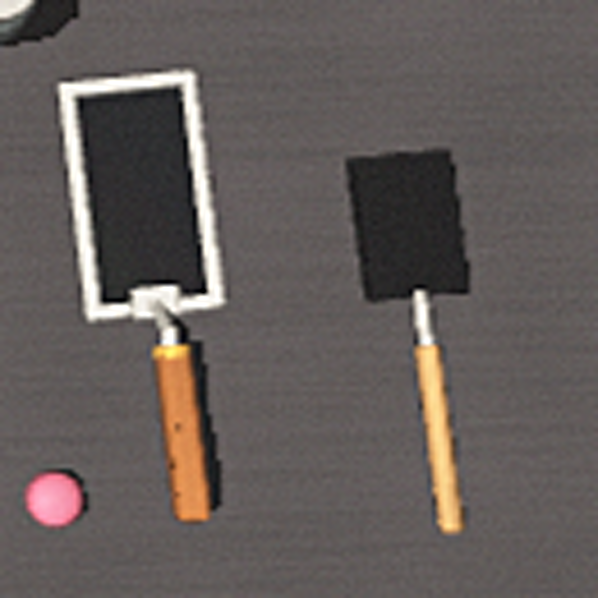

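Both cabochons are seated at pixels (320,131) and (320,192), with tops at 50 mm each. I'll go to the analyser handle.

```bash
python3 - <<'E'
from h import *
to([.4925,-.2785,.185],4.5)
E
```

```text
shift [-151.5  533.1   -1. ] w [-0.0005 -0.0025  0.1063] t 21.38
```

apply_moves([
  {"x": -12,"y": 40,"z": 0,"wx": 0,"wy": 0,"wz": 0.02,"hand": 54},
  {"x": -28,"y": 98,"z": 0,"wx": 0,"wy": 0,"wz": 0.04,"hand": 54},
  {"x": -45,"y": 157,"z": 0,"wx": 0,"wy": 0,"wz": 0.06,"hand": 54},
  {"x": -62,"y": 216,"z": 0,"wx": 0,"wy": 0,"wz": 0.08,"hand": 54},
  {"x": -78,"y": 275,"z": 0,"wx": 0,"wy": 0,"wz": 0.1,"hand": 54},
  {"x": -95,"y": 334,"z": 0,"wx": 0,"wy": 0,"wz": 0.106,"hand": 54},
  {"x": -112,"y": 393,"z": 0,"wx": 0,"wy": 0,"wz": 0.106,"hand": 54},
  {"x": -128,"y": 450,"z": 0,"wx": 0,"wy": 0,"wz": 0.106,"hand": 54},
  {"x": -142,"y": 500,"z": 10,"wx": 0,"wy": 0,"wz": 0.106,"hand": 54},
  {"x": -151,"y": 533,"z": 40,"wx": 0,"wy": 0,"wz": 0.106,"hand": 54},
  {"x": -151,"y": 533,"z": 80,"wx": 0,"wy": 0,"wz": 0.106,"hand": 54},
  {"x": -151,"y": 533,"z": 80,"wx": 0,"wy": 0,"wz": 0.106,"hand": 54},
])

```text
time: 22.88
eef_pos: [0.4882, -0.2758, 0.0977]
tcp_rot: [-0.004, 0.999, 0.039, -0.005]
ft_force: [-1.2, 0.0, -0.0]
opening: 0.0541
```

apply_moves([
  {"x": 0,"y": 0,"z": 0,"wx": 0,"wy": 0,"wz": 0,"hand": 54},
  {"x": 0,"y": 0,"z": 0,"wx": 0,"wy": 0,"wz": 0,"hand": 54},
  {"x": 0,"y": 0,"z": 0,"wx": 0,"wy": 0,"wz": 0,"hand": 54},
])

```text
time: 23.25
eef_pos: [0.4936, -0.2787, 0.1047]
tcp_rot: [0.001, 0.999, 0.04, 0.001]
ft_force: [-1.3, -0.3, 0.5]
opening: 0.0542
```

```bash
cat > an.py <<'E'
from h import *
def handle(c,h,box,hl=.02,hh=.06):
  W=pts(c); hs=cv2.cvtColor(c['color'],cv2.COLOR_RGB2HSV)
  w=(hs[...,0]<18)&(hs[...,1]>110)&(W[...,2]>hl)&(W[...,2]<hh)
  w&=(W[...,0]>box[0])&(W[...,0]<box[1])&(W[...,1]>box[2])&(W[...,1]<box[3])
  v,u=np.nonzero(w); print('handle px',u.min(),u.max(),v.min(),v.max(),'med',np.nanmedian(W[w],0).round(4))
  g=np.array([onplane(c,a,b,h)[:2] for a,b in zip(u,v)])*1000
  print(cv2.minAreaRect(g.astype(np.float32)))
E
python3 - <<'E'
from an import *
c=cam('wrist','w17.png'); st(); handle(c,.037,(.4,.55,-.34,-.23)); W=pts(c)
I=c['color'].astype(int)
m=(I.min(2)>100)&(W[...,1]<-.2)&(W[...,1]>-.34)&(W[...,0]>.53)&(W[...,0]<.7)&(W[...,2]<.012)
E
```

```text
t 23.3 pos [ 0.4934 -0.2786  0.1045] psi 4.56 z [ 0.002  -0.0015 -1.    ] F [-0.16 -0.18 -0.11] T [-0.052 -0.039 -0.003] op 0.0539 q [-0.67  0.29  1.66  0.    1.19  0.82]
handle px 308 331 180 286 med [ 0.4772 -0.2797  0.0388]
((475.1219177246094, -279.77606201171875), (89.3039321899414, 17.599653244018555), 4.4016852378845215)
```

View pics/w17.png

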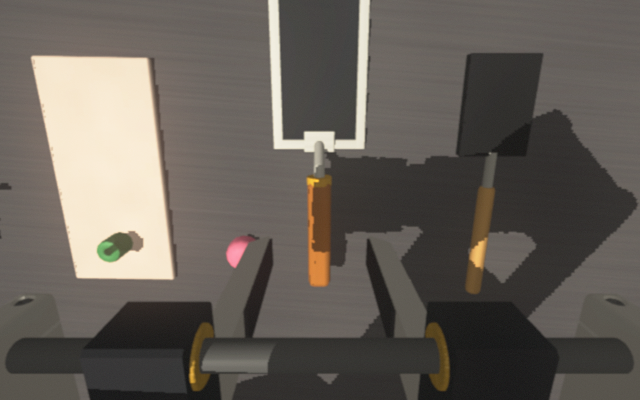

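apply_moves([
  {"x": 2,"y": -0.5,"z": 30,"wx": 0,"wy": 0,"wz": 0,"hand": 54},
  {"x": 2,"y": -0.5,"z": 60,"wx": 0,"wy": 0,"wz": 0,"hand": 54},
  {"x": 2,"y": -0.5,"z": 80,"wx": 0,"wy": 0,"wz": 0,"hand": 54},
  {"x": 2,"y": -0.5,"z": 90,"wx": 0,"wy": 0,"wz": 0,"hand": 54},
  {"x": 2,"y": -0.5,"z": 93,"wx": 0,"wy": 0,"wz": 0,"hand": 54},
  {"x": 2,"y": -0.5,"z": 93,"wx": 0,"wy": 0,"wz": 0,"hand": 44},
  {"x": 2,"y": -0.5,"z": 93,"wx": 0,"wy": 0,"wz": 0,"hand": 34},
  {"x": 2,"y": -0.5,"z": 93,"wx": 0,"wy": 0,"wz": 0,"hand": 30},
])

```text
time: 24.3
eef_pos: [0.4949, -0.2782, 0.0108]
tcp_rot: [0.0, 0.999, 0.039, 0.0]
ft_force: [0.3, 0.0, 0.1]
opening: 0.0304
```

```bash
python3 - <<'E'
from an import *
c=cam('wrist','w18.png'); st(); to([.495,-.2782,.0110],4.45)
E
```

```text
t 24.35 pos [ 0.4948 -0.2781  0.0106] psi 4.52 z [ 8.e-04 -7.e-04 -1.e+00] F [0.62 0.19 0.34] T [0.052 0.017 0.007] op 0.0304 q [-0.66  0.42  1.71 -0.    1.01  0.83]
shift [ 0.2  0.1 -0.4] w [ 0.0007 -0.0008  0.0011] t 24.35
```

View pics/w18.png

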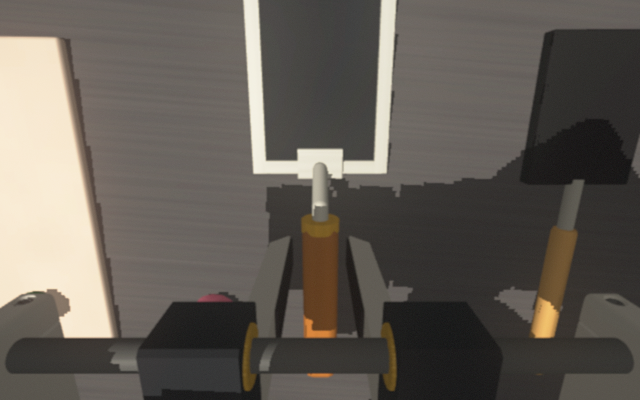

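The handle is centred between the fingers. I'll close and lift gently.

apply_moves([
  {"x": 0,"y": 0,"z": 0,"wx": 0,"wy": 0,"wz": 0,"hand": 20},
  {"x": 0,"y": 0,"z": 0,"wx": 0,"wy": 0,"wz": 0,"hand": 8},
  {"x": 0,"y": 0,"z": 0,"wx": 0,"wy": 0,"wz": 0,"hand": 8},
  {"x": 0,"y": 0,"z": 0,"wx": 0,"wy": 0,"wz": 0,"hand": 8},
  {"x": 0,"y": 0,"z": -5,"wx": 0,"wy": 0,"wz": 0,"hand": 8},
  {"x": 0,"y": 0,"z": -12,"wx": 0,"wy": 0,"wz": 0,"hand": 8},
  {"x": 0,"y": 0,"z": -22,"wx": 0,"wy": 0,"wz": 0,"hand": 8},
  {"x": 0,"y": 0,"z": -30,"wx": 0,"wy": 0,"wz": 0,"hand": 8},
  {"x": 0,"y": 0,"z": -30,"wx": 0,"wy": 0,"wz": 0,"hand": 8},
  {"x": 0,"y": 0,"z": -30,"wx": 0,"wy": 0,"wz": 0,"hand": 8},
])

```text
time: 25.6
eef_pos: [0.4943, -0.2777, 0.04]
tcp_rot: [-0.0, 0.999, 0.039, -0.0]
ft_force: [0.6, 0.3, -1.4]
opening: 0.0179
```

```bash
cat >> an.py <<'E'
def frame(c,save=None,thr=100):
  # aluminium frame pixels of the held analyser seen by the wrist camera, in tool frame (mm)
  s=robot.get_state(); W=pts(c); I=c['color'].astype(int)
  T=Rt(s).inv().apply((W-s['eef_pos']).reshape(-1,3)).reshape(W.shape)*1000
  grey=(np.ptp(I,axis=2)<40)&(I.min(2)>thr)
  box=(T[...,0]>40)&(T[...,0]<190)&(abs(T[...,1])<50)&(T[...,2]>-15)&(T[...,2]<40)
  m=(grey&box).astype(np.uint8)
  k,l,st_,ce=cv2.connectedComponentsWithStats(m); i=1+np.argmax(st_[1:,4]); q=l==i
  print('frame px',st_[i]); p=T[q]
  # plane fit on all but the tab/handle stem (tool x>60)
  p=p[(p[:,0]>50)]
  for _ in range(3):
    A=np.c_[p[:,:2],np.ones(len(p))]; k_,*_r=np.linalg.lstsq(A,p[:,2],rcond=None); r=p[:,2]-A@k_; p=p[abs(r)<max(2.5*r.std(),.6)]
  print('plane: slope x',np.degrees(np.arctan(k_[0])).round(2),'deg, slope y',np.degrees(np.arctan(k_[1])).round(2),'top z at grip-axis',k_[2].round(2),'n',len(p),'rms',r.std().round(2))
  return T,q,k_
E
python3 - <<'E'
from an import *
c=cam('wrist','w19.png'); st(); T,q,k=frame(c)
v,u=np.nonzero(q)
for uu in (260,320,380): pass
E
```

```text
t 25.65 pos [ 0.4942 -0.2776  0.0398] psi 4.51 z [-5.e-04  4.e-04 -1.e+00] F [-0.23 -1.23 -1.29] T [ 0.032  0.125 -0.031] op 0.0183 q [-0.66  0.38  1.7  -0.    1.07  0.83]
frame px [ 242    0  155  190 7689]
plane: slope x 1.3 deg, slope y 0.08 top z at grip-axis 2.52 n 5665 rms 1.35
```

View pics/w19.png

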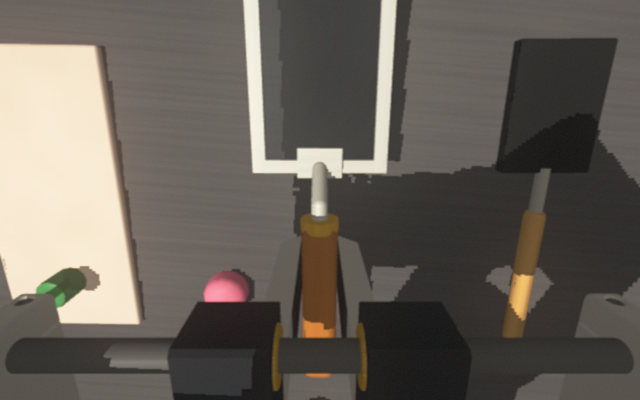

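```bash
python3 - <<'E'
from an import *
c=load('wrist'); W=pts(c)
for nm,sl in [('bench',(slice(60,150),slice(150,230))),('bench2',(slice(0,40),slice(400,620))),('paddle-right',(slice(60,150),slice(410,500)))]:
  p=W[sl].reshape(-1,3); p=p[~np.isnan(p[:,0])]; A=np.c_[p[:,:2],np.ones(len(p))]; k=np.linalg.lstsq(A,p[:,2],rcond=None)[0]; print(nm,np.median(p,0).round(4),np.degrees(k[:2]).round(2))
p=W[:,:].reshape(-1,3); m=(abs(p[:,2])<.005); p=p[m]; A=np.c_[p[:,:2],np.ones(len(p))]; k=np.linalg.lstsq(A,p[:,2],rcond=None)[0]; print('all bench',np.median(p,0).round(4),np.degrees(k[:2]).round(2))
T,q,k=frame(c)
p=T[q]
for x0 in range(45,170,10):
  a=p[(p[:,0]>x0)&(p[:,0]<x0+10)]; 
  if len(a)>5: print(x0,np.median(a[:,2]).round(2),a[:,1].min().round(1),a[:,1].max().round(1),len(a))
E
```

```text
bench [ 5.684e-01 -1.904e-01  4.000e-04] [0.05 0.  ]
bench2 [ 6.308e-01 -3.778e-01  2.000e-04] [-1.94 -0.22]
paddle-right [ 5.812e-01 -3.549e-01  3.000e-04] [0.03 0.11]
all bench [ 5.283e-01 -3.229e-01  3.000e-04] [0.01 0.06]
frame px [ 242    0  155  190 7689]
plane: slope x 1.3 deg, slope y 0.08 top z at grip-axis 2.52 n 5665 rms 1.35
45 4.23 -45.5 44.2 2182
55 4.23 -45.4 44.0 932
65 4.93 -45.4 44.0 576
75 4.87 -45.2 44.2 616
85 4.9 -45.3 43.9 621
95 4.96 -45.2 44.1 667
105 5.05 -45.1 44.3 699
115 4.87 -45.2 44.2 732
125 5.03 -45.1 44.3 390
135 39.4 -44.9 -44.1 9
```

The analyser is up and level; the side rails read 0.1° of slope. I'll check clearance to the wooden box and compute the carry.

```bash
python3 - <<'E'
from h import *
W=pts(load('top')); m=(W[...,0]>.33)&(W[...,0]<.75)&(W[...,1]>.37)&(W[...,2]>.03)
p=W[m]; print('min y of tall things left',p[:,1].min(), np.nanmax(p[:,2]))
m=(W[...,0]>.33)&(W[...,0]<.56)&(W[...,1]>.30)&(W[...,2]>.04); p=W[m]; print(p[:,1].min() if len(p) else None)
to([.4654,.2582,.20],10.65); to([.4942,-.2776,.2],4.5); to([.4654,.2582,.0696],10.65)
E
```

```text
min y of tall things left 0.42687586783999315 0.16391570329773777
0.30004463100203643
shift [  13.4 -536.5 -160. ] w [-0.0005  0.0005 -0.1071] t 25.65
shift [-0.000e+00 -1.000e-01 -1.602e+02] w [-0.0004  0.0005  0.0002] t 25.65
shift [  13.5 -536.4  -29.6] w [-0.0005  0.0005 -0.1071] t 25.65
```

apply_moves([
  {"x": 0,"y": 0,"z": -15,"wx": 0,"wy": 0,"wz": 0,"hand": 8},
  {"x": 0,"y": 0,"z": -45,"wx": 0,"wy": 0,"wz": 0,"hand": 8},
  {"x": 0,"y": 0,"z": -85,"wx": 0,"wy": 0,"wz": 0,"hand": 8},
  {"x": 0,"y": 0,"z": -125,"wx": 0,"wy": 0,"wz": 0,"hand": 8},
  {"x": 0,"y": -8,"z": -150,"wx": 0,"wy": 0,"wz": 0,"hand": 8},
  {"x": 1,"y": -28,"z": -160,"wx": 0,"wy": 0,"wz": 0,"hand": 8},
  {"x": 2,"y": -60,"z": -160,"wx": 0,"wy": 0,"wz": -0.01,"hand": 8},
  {"x": 3,"y": -100,"z": -160,"wx": 0,"wy": 0,"wz": -0.02,"hand": 8},
  {"x": 4,"y": -140,"z": -160,"wx": 0,"wy": 0,"wz": -0.03,"hand": 8},
  {"x": 5,"y": -175,"z": -160,"wx": 0,"wy": 0,"wz": -0.04,"hand": 8},
  {"x": 6,"y": -195,"z": -160,"wx": 0,"wy": 0,"wz": -0.04,"hand": 8},
  {"x": 6,"y": -200,"z": -160,"wx": 0,"wy": 0,"wz": -0.04,"hand": 8},
])

```text
time: 27.15
eef_pos: [0.4836, -0.0759, 0.1993]
tcp_rot: [-0.0, 0.998, 0.061, -0.001]
ft_force: [-0.1, -0.4, -1.8]
opening: 0.0177
```

```bash
python3 - <<'E'
from an import *
c=cam('wrist','w20.png'); st(); T,q,k=frame(c)
p=T[q]
for x0 in (65,85,105,125):
  a=p[(p[:,0]>x0)&(p[:,0]<x0+10)]; print(x0,np.median(a[:,2]).round(2))
to([.4654,.2582,.20],10.65)
cam('scene','s20.png')
E
```

```text
t 27.2 pos [ 0.4838 -0.0762  0.1994] psi 6.92 z [-1.5e-03  8.0e-04 -1.0e+00] F [ 0.88  0.91 -0.68] T [ 0.032  0.054 -0.062] op 0.0179 q [-0.33  0.03  1.75  0.    1.36  1.12]
frame px [  244     0   153   190 12238]
plane: slope x -0.6 deg, slope y 0.31 top z at grip-axis 6.84 n 9823 rms 0.96
65 6.35
85 6.34
105 5.34
125 5.4
shift [ 2.200e+01 -3.342e+02 -3.000e-01] w [-0.0011  0.0014 -0.0651] t 27.2
```

View pics/s20.png

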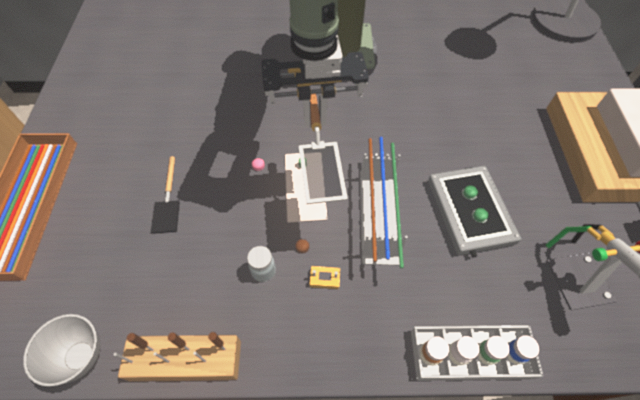

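The scene view shows the analyser at (322,173), level and well above the bench, with everything else in place. I'll continue over the rods.

apply_moves([
  {"x": 1,"y": -15,"z": 0,"wx": 0,"wy": 0,"wz": 0,"hand": 8},
  {"x": 3,"y": -45,"z": 0,"wx": 0,"wy": 0,"wz": -0.01,"hand": 8},
  {"x": 6,"y": -85,"z": 0,"wx": 0,"wy": 0,"wz": -0.02,"hand": 8},
  {"x": 9,"y": -130,"z": 0,"wx": 0,"wy": 0,"wz": -0.03,"hand": 8},
  {"x": 12,"y": -175,"z": 0,"wx": 0,"wy": 0,"wz": -0.04,"hand": 8},
  {"x": 15,"y": -220,"z": 0,"wx": 0,"wy": 0,"wz": -0.05,"hand": 8},
  {"x": 18,"y": -262,"z": 0,"wx": 0,"wy": 0,"wz": -0.06,"hand": 8},
  {"x": 20,"y": -297,"z": 0,"wx": 0,"wy": 0,"wz": -0.065,"hand": 8},
  {"x": 22,"y": -322,"z": 0,"wx": 0,"wy": 0,"wz": -0.065,"hand": 8},
  {"x": 22,"y": -334,"z": 0,"wx": 0,"wy": 0,"wz": -0.065,"hand": 8},
  {"x": 22,"y": -334,"z": 0,"wx": 0,"wy": 0,"wz": -0.065,"hand": 8},
  {"x": 22,"y": -334,"z": 0,"wx": 0,"wy": 0,"wz": -0.065,"hand": 8},
])

```text
time: 28.75
eef_pos: [0.467, 0.2554, 0.2]
tcp_rot: [0.0, 0.996, 0.091, -0.0]
ft_force: [-0.3, -0.2, -1.0]
opening: 0.0177
```

```bash
python3 - <<'E'
from an import *
c=cam('wrist','w21.png'); st(); to([.4654,.2582,.12],10.65)
E
```

```text
t 28.8 pos [0.4671 0.2554 0.2   ] psi 10.45 z [-1.e-04 -4.e-04 -1.e+00] F [-0.95 -0.54 -1.4 ] T [-0.007  0.08  -0.048] op 0.0177 q [ 0.34  0.12  1.65 -0.    1.37  1.73]
shift [-1.1 -3.1 80. ] w [ 0.0004  0.0002 -0.0034] t 28.8
```

View pics/w21.png

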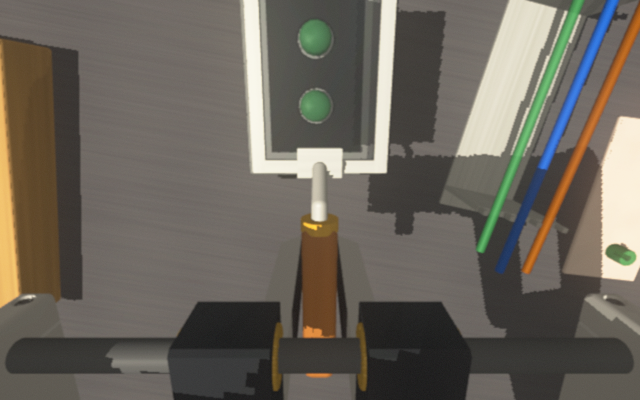

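apply_moves([
  {"x": -1,"y": -3,"z": 12,"wx": 0,"wy": 0,"wz": -0.003,"hand": 8},
  {"x": -1,"y": -3,"z": 30,"wx": 0,"wy": 0,"wz": -0.003,"hand": 8},
  {"x": -1,"y": -3,"z": 50,"wx": 0,"wy": 0,"wz": -0.003,"hand": 8},
  {"x": -1,"y": -3,"z": 68,"wx": 0,"wy": 0,"wz": -0.003,"hand": 8},
  {"x": -1,"y": -3,"z": 80,"wx": 0,"wy": 0,"wz": -0.003,"hand": 8},
  {"x": -1,"y": -3,"z": 88,"wx": 0,"wy": 0,"wz": -0.003,"hand": 8},
  {"x": -1,"y": -3,"z": 92,"wx": 0,"wy": 0,"wz": -0.003,"hand": 8},
  {"x": -1,"y": -3,"z": 92,"wx": 0,"wy": 0,"wz": -0.003,"hand": 8},
  {"x": -1,"y": -3,"z": 92,"wx": 0,"wy": 0,"wz": -0.003,"hand": 8},
  {"x": -1,"y": -3,"z": 92,"wx": 0,"wy": 0,"wz": -0.003,"hand": 8},
])

```text
time: 30.05
eef_pos: [0.4658, 0.2592, 0.1086]
tcp_rot: [-0.0, 0.996, 0.093, 0.001]
ft_force: [0.3, -1.3, -1.6]
opening: 0.0179
```

```bash
python3 - <<'E'
from an import *
c=cam('wrist','w22.png'); st(); to([.4654,.2582,.0696],10.65)
cam('top','t22.png'); cam('scene','s22.png')
for n in ('top','scene'):
  I=load(n)['color'][:,:,::-1]; a=I[130:270,140:300] if n=='top' else I[140:280,400:560]
  cv2.imwrite(f'pics/c22{n}.png',cv2.resize(a,None,fx=4.2,fy=4.2,interpolation=cv2.INTER_CUBIC))
E
```

```text
t 30.1 pos [0.4657 0.2592 0.1085] psi 10.71 z [ 9.e-04  3.e-04 -1.e+00] F [-0.09  0.1  -0.83] T [-0.024  0.058 -0.031] op 0.0183 q [0.35 0.22 1.74 0.   1.18 1.73]
shift [-0.6  0.9 38.9] w [-0.0002 -0.0009  0.001 ] t 30.1
```

View pics/w22.png

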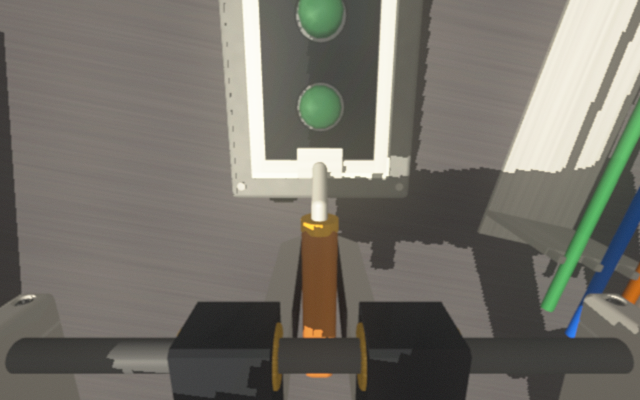

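View pics/c22top.png

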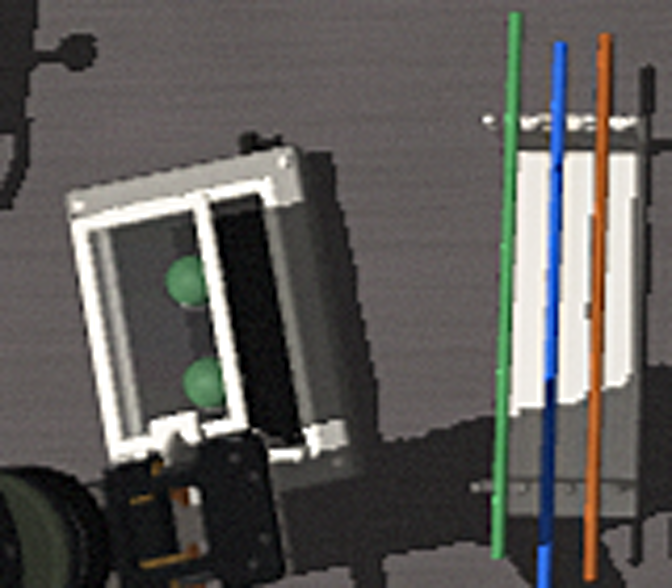

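View pics/c22scene.png

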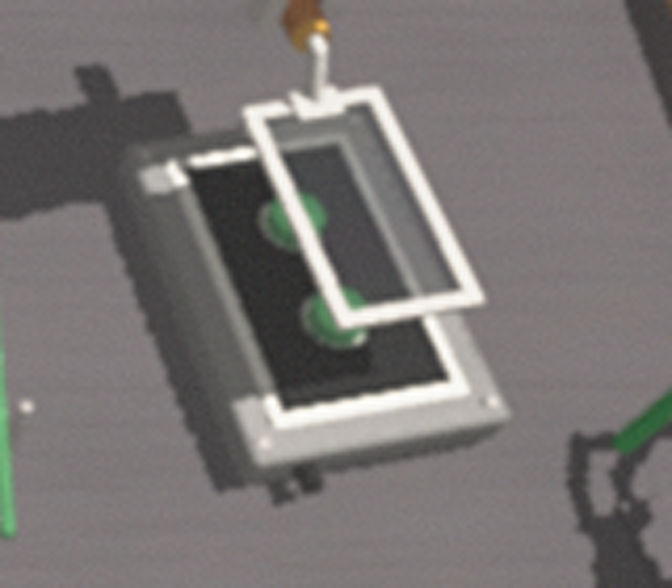

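```bash
cat >> an.py <<'E'
def frame_rect(c,ztop,tol=.008):
  W=pts(c); I=c['color'].astype(int)
  m=(abs(W[...,2]-ztop)<tol)&(I.min(2)>100)&(np.ptp(I,axis=2)<60)&(W[...,1]>.2)&(W[...,1]<.36)&(W[...,0]>.49)&(W[...,0]<.68)
  m=cv2.morphologyEx(m.astype(np.uint8),cv2.MORPH_CLOSE,np.ones((3,3),np.uint8))
  k,l,s,ce=cv2.connectedComponentsWithStats(m); i=1+np.argmax(s[1:,4]); v,u=np.nonzero(l==i)
  print(s[i],'z',np.nanmedian(W[l==i][:,2]).round(4))
  g=np.array([onplane(c,a,b,ztop)[:2] for a,b in zip(u,v)])
  for yw in (10.4,):
    a=np.radians(yw); e=np.array([np.cos(a),np.sin(a)]); f=np.array([-np.sin(a),np.cos(a)]); 
    X=g@e; Y=g@f
    # extents: use far x edge and both side edges
    print('extent x',X.min().round(4),X.max().round(4),'y',Y.min().round(4),Y.max().round(4),'width',np.ptp(Y).round(4))
    fx=X.max(); yc=(Y.min()+Y.max())/2; cx=fx-.065
    print('centre est',(cx*e+yc*f).round(4))
  print(cv2.minAreaRect((g*1000).astype(np.float32)))
  W3=W[l==i]; A=np.c_[W3[:,:2],np.ones(len(W3))]; print('tilt deg',np.degrees(np.linalg.lstsq(A,W3[:,2],rcond=None)[0][:2]).round(2))
E
python3 - <<'E'
from an import *
for n in ('top','scene'):
  print(n); frame_rect(load(n),.1029)
E
```

```text
top
[157 176  42  63 929] z 0.1026
extent x 0.5489 0.6806 y 0.1318 0.2073 width 0.0755
centre est [0.5749 0.2779]
((574.024169921875, 277.7192077636719), (131.66014099121094, 75.44287872314453), 10.471283912658691)
 ** On entry to DLASCL parameter number  4 had an illegal value
 ** On entry to DLASCL parameter number  4 had an illegal valueTraceback (most recent call last):
  File "<stdin>", line 3, in <module>
  File "an.py", line 39, in frame_rect
    W3=W[l==i]; A=np.c_[W3[:,:2],np.ones(len(W3))]; print('tilt deg',np.degrees(np.linalg.lstsq(A,W3[:,2],rcond=None)[0][:2]).round(2))
                                                                                ~~~~~~~~~~~~~~~^^^^^^^^^^^^^^^^^^^^^^
    x, resids, rank, s = _umath_linalg.lstsq(a, b, rcond,
                         ~~~~~~~~~~~~~~~~~~~^^^^^^^^^^^^^
                                             signature=signature)
                                             ^^^^^^^^^^^^^^^^^^^^
    raise LinAlgError("SVD did not converge in Linear Least Squares")
numpy.linalg.LinAlgError: SVD did not converge in Linear Least Squares
```

apply_moves([
  {"x": -0.6,"y": 1.1,"z": 5,"wx": 0,"wy": 0,"wz": 0,"hand": 8},
  {"x": -0.6,"y": 1.1,"z": 12,"wx": 0,"wy": 0,"wz": 0,"hand": 8},
  {"x": -0.6,"y": 1.1,"z": 20,"wx": 0,"wy": 0,"wz": 0,"hand": 8},
  {"x": -0.6,"y": 1.1,"z": 27,"wx": 0,"wy": 0,"wz": 0,"hand": 8},
  {"x": -0.6,"y": 1.1,"z": 31,"wx": 0,"wy": 0,"wz": 0,"hand": 8},
  {"x": -0.6,"y": 1.1,"z": 32,"wx": 0,"wy": 0,"wz": 0,"hand": 8},
  {"x": -0.6,"y": 1.1,"z": 32,"wx": 0,"wy": 0,"wz": 0,"hand": 8},
  {"x": -0.6,"y": 1.1,"z": 32,"wx": 0,"wy": 0,"wz": 0,"hand": 8},
  {"x": -0.6,"y": 1.1,"z": 32,"wx": 0,"wy": 0,"wz": 0,"hand": 8},
])

```text
time: 31.32
eef_pos: [0.4652, 0.2579, 0.0763]
tcp_rot: [-0.0, 0.996, 0.093, 0.0]
ft_force: [-1.2, 0.3, -1.4]
opening: 0.0175
```

```bash
sed -i "s/W3=W\[l==i\];/W3=W[l==i]; W3=W3[(~np.isnan(W3[:,0]))\&(abs(W3[:,2]-ztop)<.01)];/" an.py; python3 - <<'E'
from an import *
cam('top','t23.png'); c=cam('scene','s23.png'); st(); to([.4652,.2580,.0696],10.6); z=robot.get_state()['eef_pos'][2]-.0056
for n in ('top','scene'):
  print(n); frame_rect(load(n),z)
cv2.imwrite('pics/c23.png',cv2.resize(c['color'][140:280,400:560,::-1],None,fx=4.2,fy=4.2,interpolation=cv2.INTER_CUBIC))
E
```

```text
t 31.43 pos [0.4651 0.2579 0.0762] psi 10.7 z [ 3.e-04  1.e-04 -1.e+00] F [ 0.06 -0.4  -1.11] T [0.    0.124 0.004] op 0.0177 q [0.34 0.26 1.77 0.   1.12 1.73]
shift [ 0.1 -0.1  6.6] w [-0.0001 -0.0003  0.0018] t 31.43
top
[163 178  41  61 635] z 0.0709
extent x 0.5491 0.6798 y 0.1307 0.2063 width 0.0756
centre est [0.5743 0.2767]
((573.9026489257812, 276.658203125), (130.5895538330078, 75.5477294921875), 10.593545913696289)
tilt deg [-0.73  0.04]
scene
[453 169  56  57 890] z 0.0703
extent x 0.5473 0.6836 y 0.1304 0.2069 width 0.0765
centre est [0.578  0.2776]
((574.8853149414062, 276.9817810058594), (136.30018615722656, 76.46058654785156), 10.451128959655762)
tilt deg [-0.79 -0.21]
```

View pics/c23.png

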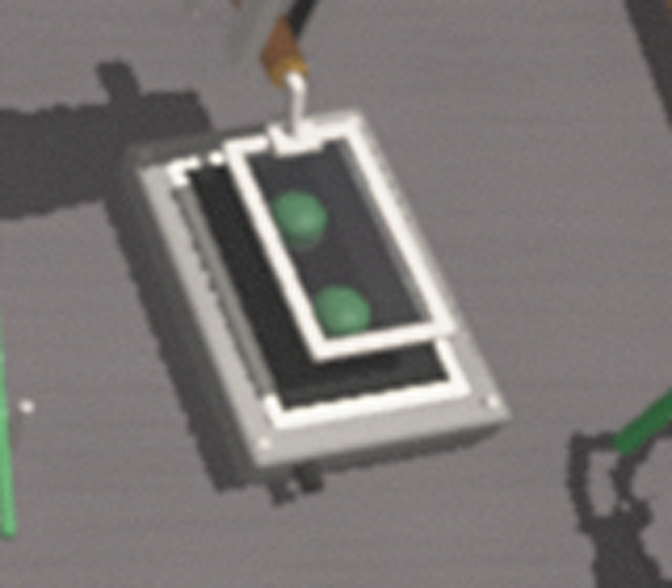

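apply_moves([
  {"x": 0,"y": 0,"z": 2,"wx": 0,"wy": 0,"wz": 0.001,"hand": 8},
  {"x": 0,"y": 0,"z": 4,"wx": 0,"wy": 0,"wz": 0.001,"hand": 8},
  {"x": 0,"y": 0,"z": 6,"wx": 0,"wy": 0,"wz": 0.001,"hand": 8},
  {"x": 0,"y": 0,"z": 6.2,"wx": 0,"wy": 0,"wz": 0.001,"hand": 8},
  {"x": 0,"y": 0,"z": 6.2,"wx": 0,"wy": 0,"wz": 0.001,"hand": 8},
  {"x": 0,"y": 0,"z": 6.2,"wx": 0,"wy": 0,"wz": 0.001,"hand": 8},
  {"x": 0,"y": 0,"z": 6.2,"wx": 0,"wy": 0,"wz": 0.001,"hand": 8},
])

```text
time: 32.3
eef_pos: [0.4651, 0.2579, 0.0699]
tcp_rot: [-0.0, 0.996, 0.093, 0.0]
ft_force: [-0.5, -0.5, -0.0]
opening: 0.0176
```

```bash
python3 - <<'E'
from an import *
cam('top','t24.png'); c=cam('scene','s24.png'); w=cam('wrist','w24.png'); st(); z=robot.get_state()['eef_pos'][2]-.0056
for n in ('top','scene'):
  print(n); frame_rect(load(n),z)
for n in ('top','scene','wrist'):
  c=load(n); W=pts(c); I=c['color'].astype(int); a=np.radians(10.6)
  D=W[...,:2]-np.array([.5736,.278]); X=D[...,0]*np.cos(a)+D[...,1]*np.sin(a); Y=-D[...,0]*np.sin(a)+D[...,1]*np.cos(a)
  rail=(abs(abs(Y)-.0335)<.004)&(abs(X)<.066)&(abs(W[...,2]-z)<.006)&(I.min(2)>90)
  p=np.c_[X[rail],Y[rail],W[...,2][rail]]; k=np.linalg.lstsq(np.c_[p[:,:2],np.ones(len(p))],p[:,2],rcond=None)[0]; print(n,len(p),'rail slope x,y deg',np.degrees(k[:2]).round(2),'z0',k[2].round(4), 'x range',p[:,0].min().round(3),p[:,0].max().round(3))
I=load('top')['color'][:,:,::-1]; cv2.imwrite('pics/c24t.png',cv2.resize(I[130:270,140:300],None,fx=4.2,fy=4.2,interpolation=cv2.INTER_CUBIC))
E
```

```text
t 32.45 pos [0.4651 0.2579 0.0699] psi 10.64 z [ 1.e-04  0.e+00 -1.e+00] F [ 0.2  -0.42 -0.88] T [0.011 0.071 0.025] op 0.0177 q [ 0.34  0.27  1.77 -0.    1.1   1.73]
top
[165 178  40  60 619] z 0.0643
extent x 0.5479 0.6796 y 0.1306 0.2061 width 0.0755
centre est [0.5741 0.2765]
((573.2959594726562, 276.3843078613281), (131.67825317382812, 75.51529693603516), 10.441427230834961)
tilt deg [-0.68 -0.01]
scene
[452 171  55  57 817] z 0.064
extent x 0.5456 0.6835 y 0.1302 0.2067 width 0.0765
centre est [0.5779 0.2773]
((574.0308227539062, 276.6282958984375), (137.84841918945312, 76.49504089355469), 10.37451171875)
tilt deg [-0.98  0.05]
top 324 rail slope x,y deg [-0.03  0.06] z0 0.0641 x range -0.065 0.065
scene 390 rail slope x,y deg [-0.16  0.23] z0 0.0638 x range -0.063 0.066
wrist 5137 rail slope x,y deg [-0.13 -0.02] z0 0.0647 x range -0.066 0.02
```

View pics/c24t.png

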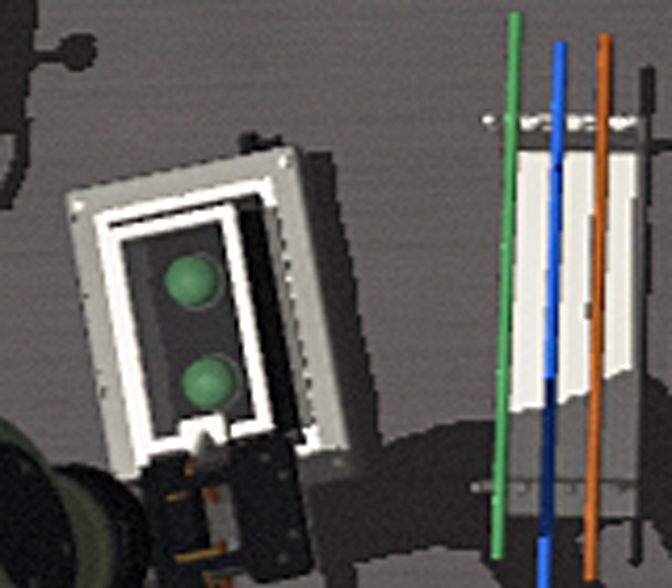

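View pics/w24.png

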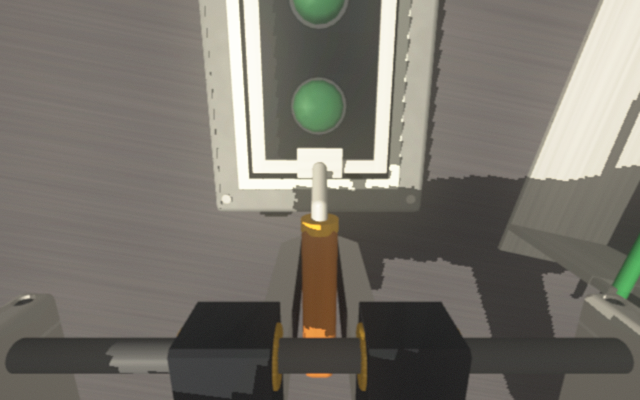

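View pics/s24.png

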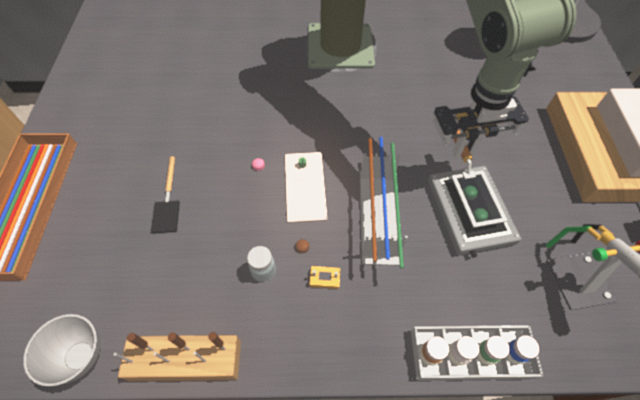

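The rails are level to within 0.25°, and the frame underside is at about 59 mm, so 10 mm above the glass. It is centred and everything else is undisturbed. I'll hold still briefly and hand in.

apply_moves([
  {"x": 0,"y": 0,"z": 0,"wx": 0,"wy": 0,"wz": 0,"hand": 8},
  {"x": 0,"y": 0,"z": 0,"wx": 0,"wy": 0,"wz": 0,"hand": 8},
  {"x": 0,"y": 0,"z": 0,"wx": 0,"wy": 0,"wz": 0,"hand": 8},
  {"x": 0,"y": 0,"z": 0,"wx": 0,"wy": 0,"wz": 0,"hand": 8},
])

```text
time: 32.95
eef_pos: [0.465, 0.2579, 0.0699]
tcp_rot: [-0.0, 0.996, 0.093, -0.0]
ft_force: [-0.5, 0.1, -0.8]
opening: 0.018
```

```bash
python3 - <<'E'
from h import *
st(); print(robot.job_done())
E
```

```text
t 32.95 pos [0.465  0.2579 0.0699] psi 10.64 z [-0.  0. -1.] F [-0.51  0.1  -0.78] T [-0.011  0.076  0.017] op 0.018 q [0.34 0.27 1.77 0.   1.1  1.73]
the job is handed in; nothing more can be done
None
```

I lowered both green cabochons into the mask cut-outs. I then carried the analyser over the rod rest and handed in at 33 s, still holding it level over the mask.

- **Cabochons:** each went down until light contact (about 2.5 N and 5 N) before I opened the fingers. Their tops then measured 50 mm, against 49 mm expected for a seated one.
- **Analyser height and level:** its underside is about 59 mm up, roughly 10 mm above the glass. The side rails slope by at most 0.25° in all three cameras. A whole-frame fit read 0.7 to 1.0° of tilt in the top and scene cameras. I discounted it because the raised handle tab was in the fit.
- **Analyser position:** its yaw is 10.4 to 10.6°, against about 10.5° for the mask. It is centred within about 2 mm; the top and scene cameras disagree with each other by 1 to 2 mm.
- **Everything else:** the last scene picture shows the rods, bead, paddle, jar and both look-alikes where they were. The force readings showed no contact while I was moving the analyser over the viewer.

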